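# Make up the weld kit in the yellow tray

### The arm

A 7-joint arm with a two-finger parallel gripper is mounted at the origin on the work surface. World frame = base frame: x ahead of the robot, y to its left, z up, the work surface at z = 0. Lengths are in m, angles in degrees, forces in N, time in s.
With the tool pointing down it reaches from about 0.425 to 0.875 m from the base axis. Payload 4.7 kg.
Tool frame: the origin (TCP) lies midway between the tips of the shut fingers; the grasp point (between the pads) lies 19 mm behind it; y points along the fingers, x is the direction in which the jaws open and shut, and the axes are right-handed (so a half turn about y gives the same grasp; the last joint's range is limited). The gripper opens to 87 mm and grips with 3 to 60 N. Pads are 19 mm wide; open, the fingers measure 117 mm over their backs; the gripper's body (75 mm by 190 mm) begins 51 mm behind the grasp point.
Start: joints at [-66.457, 18.392, -4.016, 83.108, 1.295, 78.541, -3.26], TCP at [0.251, 0.6, 0.223] pointing down, gripper open.
Joint ranges: [-163.93, 163.93], [-17.29, 119.83], [-79.2, 71.16], [3.27, 140.29], [-89.18, 269.18], [5.43, 117.66], [-154.24, 154.24]. Speed limits (degrees/s): [147.25, 147.25, 180, 180, 180, 180, 180].

### API

Orientations are given as [roll, pitch, yaw] about the fixed x, y, z axes, in that order (R = Rz(yaw) Ry(pitch) Rx(roll)).
In Python, from cell import env gives the robot as it stands.
- The arm moves only by the tool carry_out, never from a script. Its argument "targets" is a list of rows, each a list of 2 entries, a list of its own where there are three numbers: the shift along the tool's x, y, z in mm, then the turn, a rotation vector about the tool's x, y, z in degrees. A call has 1 to 12 rows; each row shifts and turns the commanded pose from where the row before left it, along the tool's axes as they then stand; what a row does not reach is not made up. A row lasts 1/10 s, in which the tool goes at most 50 mm and 8.59 degrees, less where a joint would pass 70% of its speed; a pose out of reach is approached as far as the arm can. A call with a gripper value outside its range is refused whole. "jaw" is the opening, from 0 (shut) to 1 (fully open), set as the call begins (left out, the last holds). The fingers move at their own pace and stop on an object; "squeeze" is the grip in N (left out, the last holds). Time passes only in rows, so rows that do not move let the fingers close. It gives the time, the measured TCP pose, the force and the opening at its end, in the units of the state.
- env.get_obs(): the state, without advancing time (a new reading comes with each control period).
- env.read_camera(name): name is "scene" or "side" or "wrist"; returns the picture (420x560x3 uint8, red, green, blue); there is no depth.
- env.get_calibration(name): a dict with "fx", "fy", "cx", "cy" (pixels), "R" (3x3) and "t" (3): a world point X has camera coordinates R X + t; the wrist camera has in their place "hand_eye" (4x4, takes a point from camera to tool coordinates, whose origin is the TCP and whose axes are the tool frame's). Camera axes: x right, y down, z forward; pixel columns grow to the right and rows downward; lengths in m; the calibration is good to about 2 mm. The wrist camera is an equidistant fisheye: a pixel r from the principal point sees the ray r / f radians off the axis. A picture is of the moment at which its call begins: read the wrist's pose just before it. get_calibration takes no time and is no camera call.
- env.sign_off(): hands the job in, once; it reports no verdict.
Trained networks look in the newest picture that a camera, given by its name, has taken for a name from the list of things; names that differ only in an ending like _2 or _b are one class to them, and where a whole thing is asked for, a point or a joint stands for the part that bears it (a point fixed in the world has none). Each returns a list of dicts, best first, with "p" (0 to 1); they miss things now and then, are a little off and sometimes report something else, mostly with a low value. They report only what shows in the picture. A call takes as long as a camera call. They do not tell look-alikes from the thing itself.
- env.outline_of(camera, label): "mask" (420x560 bool, what is visible of it) and "xy" ([column, row] in pixels, amid what is visible of it).
The state is a dict: "time_s": time; "qpos": joint angles; "joint_velocities": joint speeds; "effort": joint torques, N m; "tool_pos": TCP position; "tool_rot": TCP orientation; "force": force on the tool from outside, world axes, zero at the start; "wrist_torque": the same for the moment, N m; "grip_width": finger opening in m.
Only numpy, scipy, OpenCV 4.12 (cv2) and the standard library are available. Lean on these libraries where they do the work, as an engineer would, in place of code of your own. Each camera call takes 0.05 s, during which the arm holds its last target.

### The job

Make up the weld kit in the yellow tray: lay the open U-channel flat in the long nest, along it, and the L-angle flat on its base in the square nest. Lay the flat round disc centrally in the round nest and then stand the holed collar centrally on top of it; every part keeps the way up it has now. Leave the closed box tube, the T-piece and the solid round slug where they lie on the bench, and end with everything released and at rest.

Things in the scene. Friction and masses are not known exactly. Their poses are not given: they have to be found in the camera images.
- channel: Bare aluminium. Origin: centre of its underside; z up; lies this way up on the bench at the start, at any yaw. Piece of U-channel, open trough upward: 80 mm long along its x, 40 mm wide along y, 30 mm high, all walls 5 mm. About 85 g. Belongs to the kit.
- angle: Bare aluminium. Origin: centre of its underside; z up; lies this way up on the bench at the start, at any yaw. Piece of L-angle: flat base leg 50 mm along its x, 45 mm along y, 8 mm thick, lying on the bench; upright leg along the base's +y edge, 8 mm thick (its mid-plane at y = +18.5 mm), 50 mm along x, top 45 mm above the bench. About 90 g. Belongs to the kit.
- disc: Bare aluminium. Origin: centre of its underside; z up; lies this way up on the bench at the start, at any yaw. Flat solid round base disc, 56 mm diameter, 14 mm thick. About 93 g. Belongs to the kit.
- collar: Bare aluminium. Origin: centre of its underside; z up; lies this way up on the bench at the start, at any yaw. Upright round collar with a through hole: 44 mm outer diameter, 26 mm bore, 30 mm high. About 80 g. Belongs to the kit.
- box_tube: Bare aluminium. Origin: centre of its underside; z up; lies this way up on the bench at the start, at any yaw. Look-alike of the channel, not of the kit: piece of closed rectangular tube, 80 x 40 x 30 mm, top face closed. To be left where it lies.
- tee: Bare aluminium. Origin: centre of its underside; z up; lies this way up on the bench at the start, at any yaw. Look-alike of the angle, not of the kit: T-piece with base 50 x 45 x 8 mm and an upright leg 8 mm thick along the middle of the base (y = 0), 45 mm high in all. To be left where it lies.
- slug: Bare aluminium. Origin: centre of its underside; z up; lies this way up on the bench at the start, at any yaw. Look-alike of the collar, not of the kit: solid round slug without a hole, 44 mm diameter, 30 mm high. To be left where it lies.
- nest_long: The long rectangular nest: inside 62 mm along its x and 104 mm along its y. Grey plastic nest fixed in the yellow kit tray, a shallow dish: floor 3 mm thick, surrounded by a lip 4 mm thick whose top is 8 mm above the nest's underside (5 mm above its floor). Origin: centre of its underside, which lies on the tray's floor 5 mm above the bench; z up. The tray (316 x 140 mm, rim 11 mm above the bench) holds three nests in a row at 100 mm pitch, in any order.
- nest_square: The square nest: inside 70 x 70 mm. Grey plastic nest fixed in the yellow kit tray, a shallow dish: floor 3 mm thick, surrounded by a lip 4 mm thick whose top is 8 mm above the nest's underside (5 mm above its floor). Origin: centre of its underside, which lies on the tray's floor 5 mm above the bench; z up. The tray (316 x 140 mm, rim 11 mm above the bench) holds three nests in a row at 100 mm pitch, in any order.
- nest_round: The round nest: inside diameter 80 mm. Grey plastic nest fixed in the yellow kit tray, a shallow dish: floor 3 mm thick, surrounded by a lip 4 mm thick whose top is 8 mm above the nest's underside (5 mm above its floor). Origin: centre of its underside, which lies on the tray's floor 5 mm above the bench; z up. The tray (316 x 140 mm, rim 11 mm above the bench) holds three nests in a row at 100 mm pitch, in any order.
Not all that is in view belongs to the job. What is shaped like the nest_round but turquoise is not meant. Leave any turquoise look-alike of the box_tube alone.

How it is judged (in metres and radians):
On the way, in this order (a step that is already met when the one before it is completed fails the run):
1. the disc lies flat in the round nest (horizontal distance between disc and nest_round below 0.0145 m and z of disc in the frame of nest_round below 0.006 m and angle between disc's own z axis and vertical below 0.05 rad), for 0.2 s.
2. the collar stands centrally on the disc, in the round nest (all of step 1 and horizontal distance between collar and disc below 0.01 m and z of collar in the frame of disc between 0.011 and 0.017 m and angle between collar's own z axis and vertical below 0.06 rad), for 0.2 s.
At the end, for the whole second after the job is handed in: Channel in long nest (within 18 mm of centre, 0.35 rad of its length), angle in square nest (18 mm), disc in round nest (14.5 mm), all flat on the floors (0.05 rad); collar upright on the disc (10 mm, 0.06 rad); box tube, tee and slug within 25 mm of their start; all at rest (all of step 2 and horizontal distance between channel and nest_long below 0.018 m and z of channel in the frame of nest_long below 0.006 m and angle between each of channel, angle's own z axis and vertical below 0.05 rad and angle between the x axis of channel and the y axis of nest_long, either way round below 0.35 rad and horizontal distance between angle and nest_square below 0.018 m and z of angle in the frame of nest_square below 0.006 m and linear speed of each of channel, angle, disc, collar, box_tube, tee, slug below 0.02 m/s and distance of each of box_tube, tee, slug from where it was at the start of the episode below 0.025 m); the robot touches nothing.
It fails at once if a look-alike (box tube, T-piece or slug) is moved more than 40 mm from its place (distance of any of box_tube, tee, slug from where it was at the start of the episode above 0.04 m).
It also fails if it takes over 104 s, if anything falls off the work surface, if the arm or the gripper's body presses on something with over 40 N, if the wrist force passes 120 N, or if a joint passes its speed limit or range.

## Working session

There is one attempt and no reset: what is moved stays moved. The work goes in short steps, Python scripts to look and compute and a tool call to move; the robot and the scene stay as the last step left them, time stands still between calls to the robot, and variables do not carry over. Pictures are saved under pics/ and viewed, and the job is handed in when it is done.

Besides the shell and the picture viewer there is one more tool, called in YAML: its name, and indented under it one key for each argument. carry_out: Moves the arm, as the interface text tells. Its arguments: {"type":"object","properties":{"targets":{"type":"array","items":{"type":"array"}},"jaw":{"type":"number"},"squeeze":{"type":"number"}},"required":["targets"]}

```bash
ls; mkdir -p pics
python3 - <<'E'
from cell import env
import cv2
o=env.get_obs()
for k in o: print(k,o[k])
for n in ["scene","side","wrist"]:
    im=env.read_camera(n); cv2.imwrite(f"pics/{n}0.png",im[:,:,::-1])
    print(n,env.get_calibration(n))
E
```

```text
pics
time_s 0.0
qpos [-66.45872443  18.43986743  -4.01558119  83.17591995   1.29454527
  78.53965516  -3.25967603]
joint_velocities [-0.02387532  0.00565809 -0.06128377 -0.05071039 -0.0549129  -0.00630158
 -0.01478422]
effort [-2.05126685e-05 -4.91289961e+01 -4.03777175e-01 -3.12537432e+01
 -6.38970709e-02  4.34494636e-02  1.78511141e-04]
tool_pos [0.25101741 0.59897197 0.22144343]
tool_rot [-90.00527966   0.11022423  67.26877195]
force [ 0.29996321 -0.1416949  -0.37298254]
wrist_torque [-0.00816117  0.02687851  0.00720036]
grip_width 0.0870073722169444
scene {'fx': 450.4305776904777, 'fy': 450.4305776904777, 'cx': 283.221556151536, 'cy': 211.90849967140304, 'R': array([[ 0.48719733,  0.8730107 , -0.02216046],
       [ 0.4712338 , -0.2841744 , -0.83497522],
       [-0.73523973,  0.39635494, -0.54984115]]), 't': array([-0.27269271, -0.22470679,  1.37439757])}
side {'fx': 405.89370144365233, 'fy': 405.89370144365233, 'cx': 278.5174170633583, 'cy': 208.3042997550018, 'R': array([[ 0.73986635, -0.67248468,  0.01902992],
       [-0.38931643, -0.45105152, -0.80310973],
       [ 0.54866246,  0.5867852 , -0.59552718]]), 't': array([-0.43089452,  0.26145523,  0.75765416])}
wrist {'fx': 325.19226210127806, 'fy': 325.19226210127806, 'cx': 280.4319681635079, 'cy': 208.87517874462327, 'hand_eye': array([[ 9.99999645e-01,  7.65466991e-04,  3.51852717e-04,
        -2.36540163e-03],
       [-1.49736230e-04, -2.49505968e-01,  9.68373249e-01,
        -1.62473480e-01],
       [ 8.29047109e-04, -9.68372958e-01, -2.49505765e-01,
         6.82173140e-02],
       [ 0.00000000e+00,  0.00000000e+00,  0.00000000e+00,
         1.00000000e+00]])}
```

View pics/scene0.png

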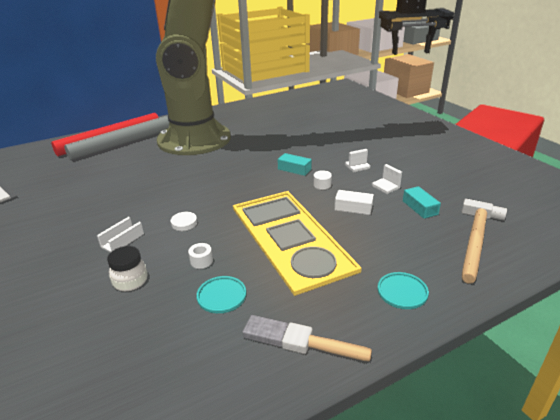

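View pics/side0.png

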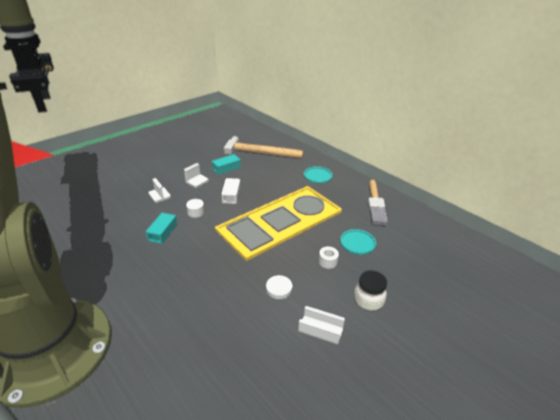

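View pics/wrist0.png

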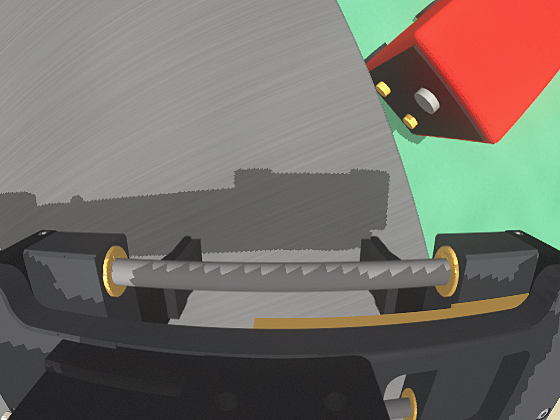

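```bash
cat > h.py <<'E'
from cell import env
import numpy as np, cv2
def ray(cam,uv):
    c=env.get_calibration(cam); R=c["R"];t=c["t"]
    o=-R.T@t
    d=R.T@np.array([(uv[0]-c["cx"])/c["fx"],(uv[1]-c["cy"])/c["fy"],1.])
    return o,d
def onz(cam,uv,z):
    o,d=ray(cam,uv); s=(z-o[2])/d[2]; return o+s*d
def proj(cam,X):
    c=env.get_calibration(cam); p=np.atleast_2d(X)@c["R"].T+c["t"]
    return np.c_[c["fx"]*p[:,0]/p[:,2]+c["cx"],c["fy"]*p[:,1]/p[:,2]+c["cy"]]
E
python3 - <<'E'
from h import *
import pickle
s=cv2.imread("pics/scene0.png"); d=cv2.imread("pics/side0.png")
a=cv2.resize(s[130:225,270:450],None,fx=4.4,fy=4.4,interpolation=cv2.INTER_CUBIC)
b=cv2.resize(s[200:280,85:235],None,fx=5.3,fy=5.3,interpolation=cv2.INTER_CUBIC)
cv2.imwrite("pics/za.png",a);cv2.imwrite("pics/zb.png",b)
cv2.imwrite("pics/zc.png",cv2.resize(d[145:250,140:350],None,fx=3.8,fy=3.8,interpolation=cv2.INTER_CUBIC))
M={}
for cam in ["scene","side"]:
    env.read_camera(cam)
    for l in ["channel","angle","disc","collar","nest_long","nest_square","nest_round"]:
        r=env.outline_of(cam,l); M[cam,l]=r
        print(cam,l,[(round(x["p"],2),np.round(x["xy"],1).tolist(),int(x["mask"].sum())) for x in r][:5])
pickle.dump(M,open("M.pkl","wb"))
print(env.get_obs()["time_s"])
E
```

```text
scene channel [(0.71, [120.2, 234.9], 953), (0.36, [354.8, 201.1], 751), (0.23, [289.5, 235.8], 1048)]
scene angle [(0.93, [387.5, 179.4], 535)]
scene disc [(0.75, [183.4, 221.2], 413)]
scene collar [(0.87, [202.1, 254.8], 527)]
scene nest_long [(0.86, [274.0, 210.1], 947), (0.63, [312.4, 260.7], 1189)]
scene nest_square [(0.59, [290.4, 233.5], 1003)]
scene nest_round [(0.8, [309.3, 260.1], 1153), (0.62, [400.2, 290.8], 1438)]
side channel [(0.58, [322.1, 326.2], 1138)]
side angle [(0.83, [190.9, 176.1], 315)]
side disc [(0.65, [280.1, 288.5], 450), (0.17, [328.5, 257.7], 335)]
side collar [(0.58, [329.5, 257.0], 358)]
side nest_long [(0.96, [249.2, 231.5], 949), (0.19, [194.5, 176.4], 364)]
side nest_square [(0.55, [278.6, 217.0], 640)]
side nest_round [(0.95, [308.1, 204.3], 527), (0.73, [316.1, 175.3], 373), (0.68, [357.3, 240.4], 672), (0.58, [191.0, 175.9], 323), (0.26, [250.1, 232.7], 865)]
0.95
```

View pics/za.png

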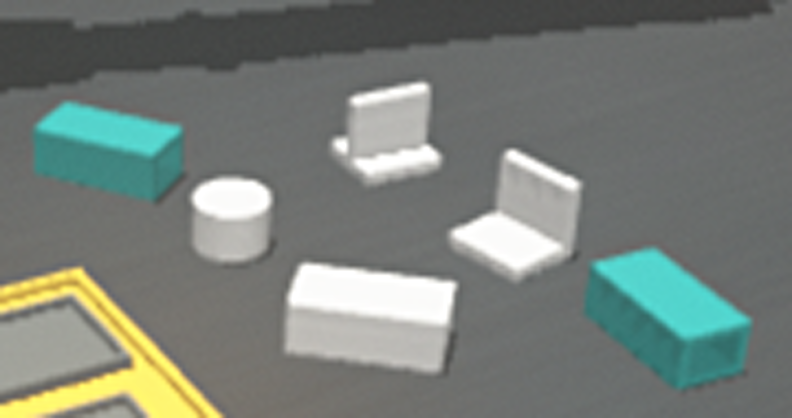

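View pics/zb.png

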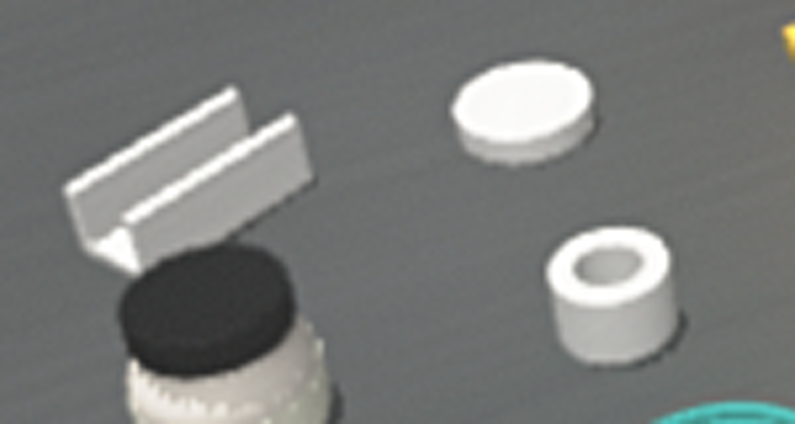

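View pics/zc.png

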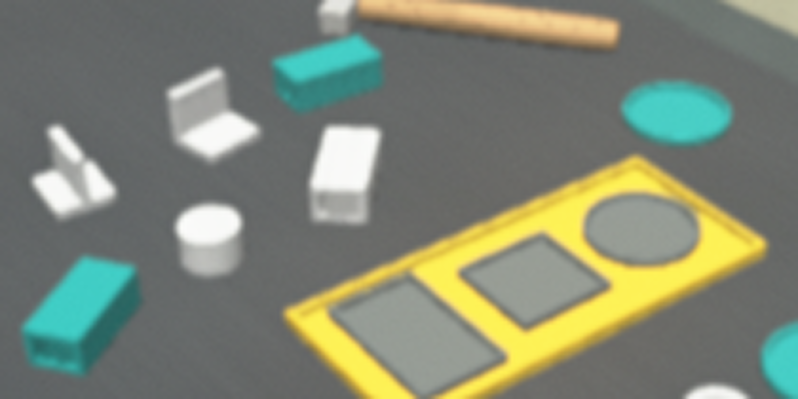

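```bash
cat > fit.py <<'E'
from h import *
from scipy.optimize import minimize
def box(x0,x1,y0,y1,z0,z1): return np.array([[x,y,z] for x in(x0,x1) for y in(y0,y1) for z in(z0,z1)])/1e3
def cyl(r,z0,z1):
    a=np.linspace(0,2*np.pi,48,endpoint=False)
    return np.array([[r*np.cos(t),r*np.sin(t),z] for t in a for z in(z0,z1)])/1e3
MOD={"channel":[box(-40,40,-20,20,0,5),box(-40,40,-20,-15,0,30),box(-40,40,15,20,0,30)],
"box_tube":[box(-40,40,-20,20,0,30)],
"angle":[box(-25,25,-22.5,22.5,0,8),box(-25,25,14.5,22.5,0,45)],
"tee":[box(-25,25,-22.5,22.5,0,8),box(-25,25,-4,4,0,45)],
"disc":[cyl(28,0,14)],"collar":[cyl(22,0,30)],"slug":[cyl(22,0,30)],
"tray":[box(-158,158,-70,70,0,11)]}
S=4
def render(cam,name,p,win):
    x0,y0,x1,y1=win; m=np.zeros(((y1-y0)*S,(x1-x0)*S),np.uint8)
    c,s=np.cos(p[2]),np.sin(p[2])
    R=np.array([[c,-s,0],[s,c,0],[0,0,1]])
    for part in MOD[name]:
        X=part@R.T+[p[0],p[1],0]
        uv=(proj(cam,X)+0.5-[x0,y0])*S-0.5
        cv2.fillConvexPoly(m,cv2.convexHull(np.round(uv*16).astype(np.int32)),1,shift=4)
    return m
def fit(name,obs,p0,ignore=None,yaws=None):
    def loss(p):
        L=0
        for cam,(win,m) in obs.items():
            r=render(cam,name,p,win).astype(bool)
            v=m>=0
            L+=1-((r&(m==1))&v).sum()/max(1,((r|(m==1))&v).sum())
        return L
    best=None
    for y in (yaws if yaws is not None else [0]):
        q=np.array([p0[0],p0[1],y])
        sim=np.vstack([q,q+[.012,0,0],q+[0,.012,0],q+[0,0,.25]])
        r=minimize(loss,q,method="Nelder-Mead",options=dict(initial_simplex=sim,xatol=1e-4,fatol=1e-4,maxiter=200))
        if best is None or r.fun<best.fun: best=r
    return best.x,best.fun
E
cat > run1.py <<'E'
from fit import *
im={c:cv2.imread(f"pics/{c}0.png") for c in("scene","side")}
def seg(cam,win,white=True):
    x0,y0,x1,y1=win; c=im[cam][y0:y1,x0:x1]
    c=cv2.resize(c,None,fx=S,fy=S,interpolation=cv2.INTER_LINEAR)
    h=cv2.cvtColor(c,cv2.COLOR_BGR2HSV)
    if white: m=(h[...,2]>115)&(h[...,1]<60)
    else: m=(h[...,1]>110)&(h[...,0]>15)&(h[...,0]<40)
    return m.astype(np.int8)
W={"channel":((95,215,148,262),(292,300,350,347)),
"angle":((368,162,404,196),(180,161,212,190)),
"tee":((340,147,374,173),(146,176,172,204)),
"disc":((166,209,202,233),(262,273,298,303)),
"collar":((185,240,218,272),(315,244,344,272)),
"slug":((311,170,334,191),(184,197,207,219)),
"box_tube":((330,188,377,216),(218,176,246,206)),
"tray":((228,185,362,292),(212,183,345,259))}
out={}
for n,(a,b) in W.items():
    obs={}
    for cam,w in(("scene",a),("side",b)):
        m=seg(cam,w,n!="tray")
        if n=="tray":
            cs,_=cv2.findContours(m.astype(np.uint8),cv2.RETR_EXTERNAL,cv2.CHAIN_APPROX_NONE)
            h=max(cs,key=cv2.contourArea); mm=np.zeros(m.shape,np.uint8); cv2.drawContours(mm,[h],-1,1,-1); m=mm.astype(np.int8)
        else:
            k,l,st,_=cv2.connectedComponentsWithStats(m.astype(np.uint8))
            i=1+np.argmax(st[1:,4]); m=(l==i).astype(np.int8)
        if n=="collar": 
            cs,_=cv2.findContours(m.astype(np.uint8),cv2.RETR_EXTERNAL,cv2.CHAIN_APPROX_NONE); mm=np.zeros(m.shape,np.uint8); cv2.drawContours(mm,cs,-1,1,-1); m=mm.astype(np.int8)
        if n=="channel" and cam=="scene":
            # jar occlusion: ignore
            jar=np.zeros(m.shape,np.uint8); cv2.ellipse(jar,(int((124.5-w[0])*S),int((259-w[1])*S)),(19*S,12*S),0,0,360,1,-1)
            m[jar>0]=-1
        obs[cam]=(w,m)
    ctr=onz("scene",((a[0]+a[2])/2,(a[1]+a[3])/2),0.012)
    ctr2=onz("side",((b[0]+b[2])/2,(b[1]+b[3])/2),0.012)
    rnd=n in("disc","collar","slug")
    p,f=fit(n,obs,(ctr+ctr2)/2,yaws=[0] if rnd else np.arange(0,6.28,np.pi/6))
    out[n]=p
    each={c:np.round(fit(n,{c:obs[c]},p,yaws=[p[2]])[0][:2]*1e3,1) for c in obs}
    print(n,np.round(p[:2]*1e3,1),"yaw",round(np.degrees(p[2])%360,1),"loss",round(f,3),each)
    for cam in im:
        w,m=obs[cam]; r=render(cam,n,p,w)
        cs,_=cv2.findContours(cv2.resize(r,None,fx=1/S,fy=1/S,interpolation=cv2.INTER_NEAREST),cv2.RETR_EXTERNAL,cv2.CHAIN_APPROX_NONE)
        im0=im[cam]
        vis=globals().setdefault("V",{c:cv2.resize(im[c],None,fx=S,fy=S) for c in im})[cam]
        cs,_=cv2.findContours(r,cv2.RETR_EXTERNAL,cv2.CHAIN_APPROX_NONE)
        for q in cs: cv2.polylines(vis,[q+np.array([w[0]*S,w[1]*S])],True,(0,0,255),1)
np.save("poses.npy",out,allow_pickle=True)
a=V["scene"][140*S:300*S,90*S:420*S]; b=V["side"][140*S:350*S,130*S:370*S]
cv2.imwrite("pics/fa.png",cv2.resize(a,(800,388),interpolation=cv2.INTER_AREA));cv2.imwrite("pics/fb.png",cv2.resize(b,(685,600),interpolation=cv2.INTER_AREA))
E
python3 run1.py
```

```text
Traceback (most recent call last):
  File "run1.py", line 39, in <module>
    p,f=fit(n,obs,(ctr+ctr2)/2,yaws=[0] if rnd else np.arange(0,6.28,np.pi/6))
        ~~~^^^^^^^^^^^^^^^^^^^^^^^^^^^^^^^^^^^^^^^^^^^^^^^^^^^^^^^^^^^^^^^^^^^
  File "fit.py", line 35, in fit
    r=minimize(loss,q,method="Nelder-Mead",options=dict(initial_simplex=sim,xatol=1e-4,fatol=1e-4,maxiter=200))
  File "fit.py", line 27, in loss
    r=render(cam,name,p,win).astype(bool)
      ~~~~~~^^^^^^^^^^^^^^^^
  File "fit.py", line 20, in render
    uv=(proj(cam,X)+0.5-[x0,y0])*S-0.5
        ~~~~^^^^^^^
  File "h.py", line 11, in proj
    c=env.get_calibration(cam); p=np.atleast_2d(X)@c["R"].T+c["t"]
ValueError: time passes only in moves, steps and waits
```

```bash
sed -i 's/env.get_calibration(cam)/CAL[cam]/' h.py; sed -i '2a import pickle,os\nif not os.path.exists("cal.pkl"): pickle.dump({c:env.get_calibration(c) for c in("scene","side","wrist")},open("cal.pkl","wb"))\nCAL=pickle.load(open("cal.pkl","rb"))' h.py; time python3 run1.py
```

```text
channel [ 414.3 -308.5] yaw 113.9 loss 0.205 {'scene': array([ 414.6, -308.5]), 'side': array([ 413.6, -309.8])}
angle [527.9 304.6] yaw 10.0 loss 0.336 {'scene': array([528.5, 307. ]), 'side': array([524.9, 305. ])}
tee [405.2 310.7] yaw 88.8 loss 0.36 {'scene': array([405.8, 310.4]), 'side': array([405.8, 310.6])}
disc [ 423.4 -175.9] yaw 10.9 loss 0.218 {'scene': array([ 424.2, -176.4]), 'side': array([ 423.2, -176.1])}
collar [ 567.2 -189.4] yaw 8.5 loss 0.178 {'scene': array([ 567.1, -189.4]), 'side': array([ 565.9, -190. ])}
slug [438.1 177.3] yaw 10.5 loss 0.272 {'scene': array([438.1, 177.3]), 'side': array([437.2, 176.2])}
box_tube [560.6 182.5] yaw 42.0 loss 0.36 {'scene': array([562.2, 180.9]), 'side': array([562.2, 184.5])}
tray [588.4   0.7] yaw 356.1 loss 0.023 {'scene': array([588.8,   0.9]), 'side': array([588.4,   0.7])}
real	0m9.666s
user	0m8.720s
sys	0m0.596s
```

View pics/fa.png

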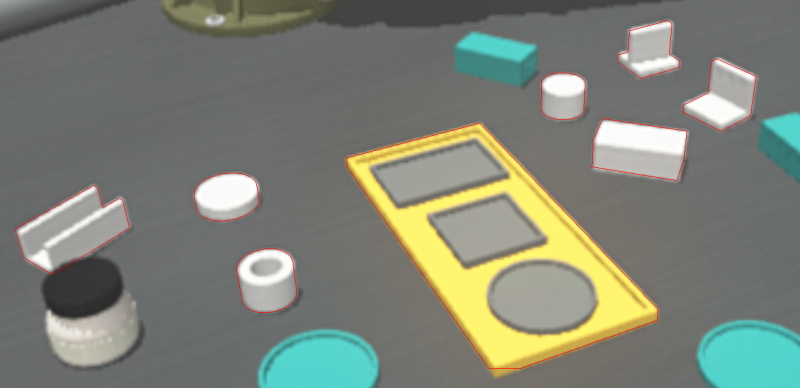

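View pics/fb.png

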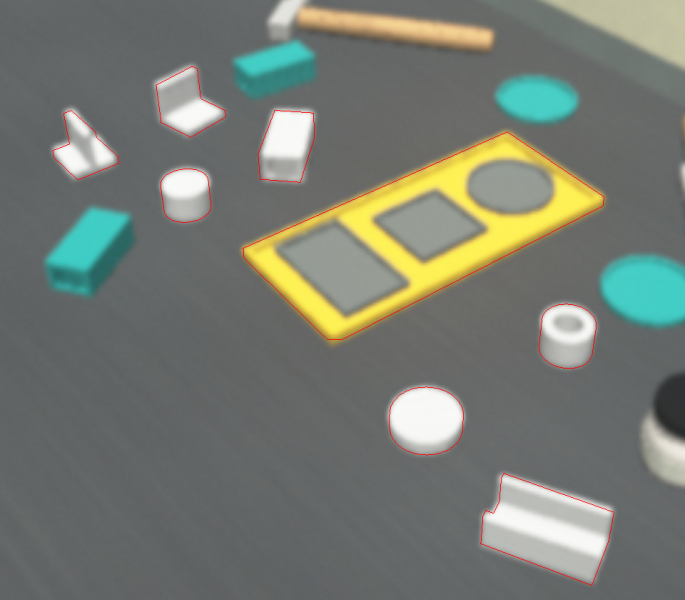

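```bash
cat > plan.py <<'E'
from h import *
import sys
def pose():
    o=env.get_obs(); return np.array(o["tool_pos"])*1e3, np.array(o["tool_rot"]),o
def plan(x,y,z,yaw,maxmm=40,polar=False,n=None,level=True):
    """rows from the measured pose to x,y,z mm / yaw deg (tool down)"""
    p,r,o=pose(); 
    from scipy.spatial.transform import Rotation as Ro
    Rc=Ro.from_euler("xyz",r,degrees=True); 
    dy=(yaw-r[2]+180)%360-180
    T=np.array([x,y,z],float)
    d=np.linalg.norm(T-p)
    n=n or max(1,int(np.ceil(max(d/maxmm*(1.12 if polar else 1),abs(dy)/8))))
    rows=[];cur=p.copy();cy=r[2];
    r0,r1=np.hypot(*p[:2]),np.hypot(x,y);a0,a1=np.arctan2(p[1],p[0]),np.arctan2(y,x)
    for k in range(1,n+1):
        f=k/n
        if polar:
            rr=r0+f*(r1-r0);a=a0+f*(a1-a0);w=np.array([rr*np.cos(a),rr*np.sin(a),p[2]+f*(z-p[2])])
        else: w=p+f*(T-p)
        c,s=np.cos(np.radians(cy)),np.sin(np.radians(cy))
        v=w-cur; t=np.round(np.array([c*v[0]+s*v[1],-v[2],-s*v[0]+c*v[1]]),0 if k<n else 1)
        cur=cur+t[0]*np.array([c,s,0])+t[2]*np.array([-s,c,0])+np.array([0,0,-t[1]])
        ty=np.round(-(r[2]+f*dy-cy),1); cy-=ty
        rows.append([t.tolist(),[0,float(ty),0]])
    print("t",round(o["time_s"],2),"at",np.round(p,1),np.round(r,1),"n",n)
    for i in range(0,n,12): print(str(rows[i:i+12]).replace(" ","").replace("-0.0,","0,").replace(".0,",",").replace(".0]","]"))
if __name__=="__main__":
    a=sys.argv; plan(*map(float,a[1:5]),polar="polar" in a, maxmm=next((float(q[1:]) for q in a if q[0]=="m"),40))
E
python3 - <<'E'
from h import *
print("jar lid scene",onz("scene",(125,257),.06),onz("scene",(128,280),.0),"side",onz("side",(373,281),.06),onz("side",(371,298),0.))
P=np.load("poses.npy",allow_pickle=True).item()["tray"]
u=np.array([np.cos(P[2]),np.sin(P[2])])
for k,n in((-1,"long"),(0,"sq"),(1,"round")):
    q=P[:2]+u*.1*k; print(n,np.round(q*1e3,1),[np.round(proj(c,[q[0],q[1],.008])[0],1) for c in("scene","side")])
for px in((294,164),(421,201)): print("turq",onz("scene",px,.015))
E
python3 plan.py 423.4 -175.9 150 -22.6 polar m45
```

```text
jar lid scene [ 0.55981074 -0.32139556  0.06      ] [ 0.54977545 -0.32635541  0.        ] side [ 0.54481415 -0.32665861  0.06      ] [ 0.55457516 -0.32566132  0.        ]
long [488.6   7.6] [array([270.7, 210.5]), array([249.1, 232.6])]
sq [588.4   0.7] [array([290.2, 233.9]), array([280.1, 218. ])]
round [688.2  -6.1] [array([313.1, 261.4]), array([308.2, 204.7])]
turq [0.33228191 0.15979025 0.015     ]
turq [0.63978057 0.31302217 0.015     ]
t 0.95 at [251.2 599.5 222.6] [-90.   -0.   67.3] n 20
[[[-12,4,-50],[0,4.5,0]],[[-11,3,-50],[0,4.5,0]],[[-12,4,-48],[0,4.5,0]],[[-11,4,-48],[0,4.5,0]],[[-11,3,-47],[0,4.5,0]],[[-12,4,-47],[0,4.5,0]],[[-11,3,-45],[0,4.5,0]],[[-11,4,-45],[0,4.4,0]],[[-12,4,-44],[0,4.5,0]],[[-11,3,-44],[0,4.5,0]],[[-11,4,-42],[0,4.5,0]],[[-11,4,-42],[0,4.5,0]]]
[[[-12,3,-41],[0,4.5,0]],[[-11,4,-41],[0,4.5,0]],[[-11,3,-39],[0,4.5,0]],[[-11,4,-39],[0,4.5,0]],[[-11,4,-39],[0,4.5,0]],[[-11,3,-37],[0,4.5,0]],[[-11,4,-37],[0,4.5,0]],[[-10.9,3.6,-35.5],[0,4.5,0]]]
```

```bash
python3 plan.py 423.4 -175.9 130 -22.6 polar m38
```

```text
t 0.95 at [251.2 599.5 222.6] [-90.   -0.   67.3] n 24
[[[-9,4,-42],[0,3.7,0]],[[-10,4,-41],[0,3.8,0]],[[-9,4,-41],[0,3.7,0]],[[-9,3,-41],[0,3.8,0]],[[-10,4,-39],[0,3.7,0]],[[-9,4,-40],[0,3.8,0]],[[-9,4,-38],[0,3.7,0]],[[-9,4,-39],[0,3.8,0]],[[-10,4,-37],[0,3.7,0]],[[-9,4,-38],[0,3.7,0]],[[-9,3,-36],[0,3.8,0]],[[-9,4,-37],[0,3.7,0]]]
[[[-9,4,-35],[0,3.8,0]],[[-9,4,-35],[0,3.7,0]],[[-9,4,-35],[0,3.8,0]],[[-9,4,-34],[0,3.7,0]],[[-10,4,-34],[0,3.8,0]],[[-9,3,-33],[0,3.7,0]],[[-9,4,-32],[0,3.7,0]],[[-9,4,-32],[0,3.8,0]],[[-9,4,-32],[0,3.7,0]],[[-9,4,-31],[0,3.8,0]],[[-9,4,-30],[0,3.7,0]],[[-8.5,3.6,-30],[0,3.8,0]]]
```

carry_out:
  targets:
    - [[-9,4,-42],[0,3.7,0]]
    - [[-10,4,-41],[0,3.8,0]]
    - [[-9,4,-41],[0,3.7,0]]
    - [[-9,3,-41],[0,3.8,0]]
    - [[-10,4,-39],[0,3.7,0]]
    - [[-9,4,-40],[0,3.8,0]]
    - [[-9,4,-38],[0,3.7,0]]
    - [[-9,4,-39],[0,3.8,0]]
    - [[-10,4,-37],[0,3.7,0]]
    - [[-9,4,-38],[0,3.7,0]]
    - [[-9,3,-36],[0,3.8,0]]
    - [[-9,4,-37],[0,3.7,0]]
  jaw: 1

```text
time_s: 2.15
tool_pos: [0.5135, 0.2089, 0.1767]
tool_rot: [-90.0, -0.0, 22.2]
force: [0.2, 0.3, -0.1]
grip_width: 0.0873
```

carry_out:
  targets:
    - [[-9,4,-35],[0,3.8,0]]
    - [[-9,4,-35],[0,3.7,0]]
    - [[-9,4,-35],[0,3.8,0]]
    - [[-9,4,-34],[0,3.7,0]]
    - [[-10,4,-34],[0,3.8,0]]
    - [[-9,3,-33],[0,3.7,0]]
    - [[-9,4,-32],[0,3.7,0]]
    - [[-9,4,-32],[0,3.8,0]]
    - [[-9,4,-32],[0,3.7,0]]
    - [[-9,4,-31],[0,3.8,0]]
    - [[-9,4,-30],[0,3.7,0]]
    - [[-8.5,3.6,-30],[0,3.8,0]]

```text
time_s: 3.35
tool_pos: [0.4228, -0.1772, 0.13]
tool_rot: [-90.0, -0.0, -22.8]
force: [0.1, -0.1, -0.4]
grip_width: 0.0871
```

carry_out:
  targets:
    - [[0,0,0],[0,0,0]]
    - [[0,0,0],[0,0,0]]

```text
time_s: 3.55
tool_pos: [0.4234, -0.1762, 0.1302]
tool_rot: [-89.9, -0.0, -22.7]
force: [0.2, -0.2, -0.3]
grip_width: 0.087
```

```bash
python3 plan.py 423.4 -175.9 5 -22.6 m20; python3 -c "
from h import *
im=env.read_camera('wrist');cv2.imwrite('pics/w1.png',im[:,:,::-1])"
```

```text
t 3.55 at [ 423.4 -176.2  130.2] [-89.9  -0.  -22.7] n 7
[[[0,18,0],[0,0,0]],[[0,18,0],[0,0,0]],[[0,18,0],[0,0,0]],[[0,18,0],[0,-0.1,0]],[[0,17,0],[0,0,0]],[[0,18,0],[0,0,0]],[[-0.1,18.2,0.3],[0,0,0]]]
```

View pics/w1.png

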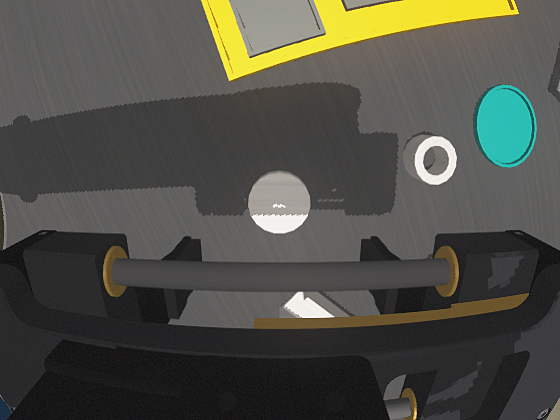

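carry_out:
  targets:
    - [[0,22,0],[0,0,0]]
    - [[0,22,0],[0,0,0]]
    - [[0,22,0],[0,0,0]]
    - [[0,22,0],[0,0,0]]
    - [[0,20,0],[0,0,0]]
    - [[0,12,0.3],[0,0,0]]
    - [[0,5,0],[0,0,0]]
    - [[0,0,0],[0,0,0]]

```text
time_s: 4.4
tool_pos: [0.4237, -0.1752, 0.0047]
tool_rot: [-90.0, 0.0, -22.6]
force: [0.3, 0.7, -0.1]
grip_width: 0.0867
```

carry_out:
  targets:
    - [[0,0,0],[0,0,0]]
    - [[0,0,0],[0,0,0]]
    - [[0,0,0],[0,0,0]]
    - [[0,0,0],[0,0,0]]
    - [[0,0,0],[0,0,0]]
    - [[0,0,0],[0,0,0]]
    - [[0,0,0],[0,0,0]]
    - [[0,0,0],[0,0,0]]
  jaw: 0.3
  squeeze: 25

```text
time_s: 5.2
tool_pos: [0.4236, -0.1756, 0.0052]
tool_rot: [-90.0, 0.0, -22.6]
force: [-1.9, 1.0, 4.3]
grip_width: 0.0549
```

carry_out:
  targets:
    - [[0,-10,0],[0,0,0]]
    - [[0,-20,0],[0,0,0]]
    - [[0,-30,0],[0,0,0]]
    - [[0,-30,0],[0,0,0]]
    - [[0,0,0],[0,0,0]]

```text
time_s: 5.7
tool_pos: [0.4265, -0.1767, 0.0989]
tool_rot: [-89.9, -0.4, -22.6]
force: [0.3, -0.9, -0.5]
grip_width: 0.0558
```

```bash
python3 plan.py 688.2 -6.1 60 0 m35; python3 -c "
from h import *
im=env.read_camera('wrist');cv2.imwrite('pics/w2.png',im[:,:,::-1])"
```

```text
t 5.7 at [ 426.5 -176.7   98.9] [-89.9  -0.4 -22.6] n 9
[[[20,4,29],[0,-2.5,0]],[[20,5,28],[0,-2.5,0]],[[22,4,26],[0,-2.5,0]],[[23,4,26],[0,-2.6,0]],[[25,5,25],[0,-2.5,0]],[[25,4,24],[0,-2.5,0]],[[26,4,22],[0,-2.5,0]],[[28,5,22],[0,-2.5,0]],[[27.8,3.9,20.1],[0,-2.5,0]]]
```

View pics/w2.png

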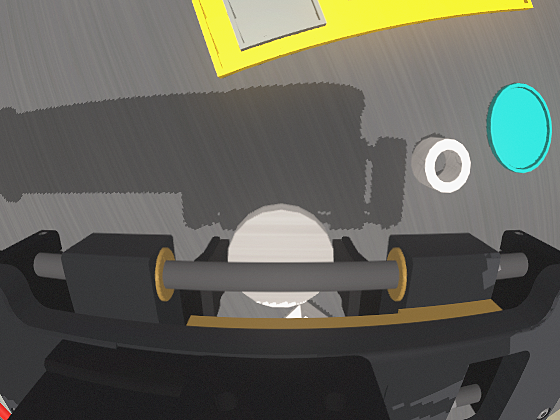

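carry_out:
  targets:
    - [[20,4,29],[0,-2.5,0]]
    - [[20,5,28],[0,-2.5,0]]
    - [[22,4,26],[0,-2.5,0]]
    - [[23,4,26],[0,-2.6,0]]
    - [[25,5,25],[0,-2.5,0]]
    - [[25,4,24],[0,-2.5,0]]
    - [[26,4,22],[0,-2.5,0]]
    - [[28,5,22],[0,-2.5,0]]
    - [[28,4,20],[0,-2.5,0]]
    - [[0,0,0],[0,0,0]]
    - [[0,0,0],[0,0,0]]
    - [[0,0,0],[0,0,0]]

```text
time_s: 6.95
tool_pos: [0.684, -0.0066, 0.0548]
tool_rot: [-90.1, 0.1, -0.1]
force: [-0.5, -0.8, -0.4]
grip_width: 0.0549
```

```bash
python3 plan.py 688.2 -6.1 14 0 m20; python3 -c "
from h import *
im=env.read_camera('wrist');cv2.imwrite('pics/w3.png',im[:,:,::-1])"
```

```text
t 6.95 at [684.   -6.6  54.8] [-90.1   0.1  -0.1] n 3
[[[1,14,0],[0,0,0]],[[2,13,0],[0,-0.1,0]],[[1.2,13.8,0.5],[0,0,0]]]
```

View pics/w3.png

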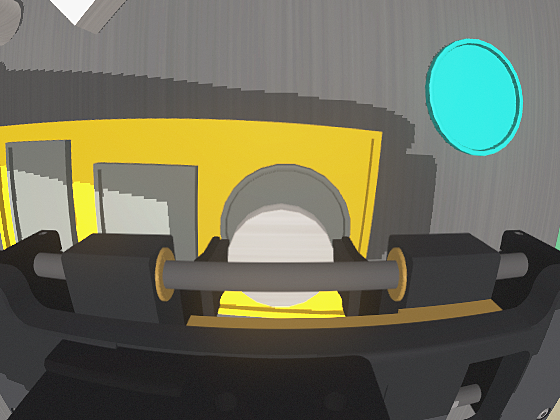

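carry_out:
  targets:
    - [[1.5,12,0.3],[0,0,0]]
    - [[1.5,12,0.2],[0,0,0]]
    - [[1.2,10,0],[0,0,0]]
    - [[0,6.5,0],[0,0,0]]
    - [[0,0,0],[0,0,0]]
    - [[0,0,0],[0,0,0]]
    - [[0,0,0],[0,0,0]]

```text
time_s: 7.7
tool_pos: [0.6899, -0.0047, 0.0159]
tool_rot: [-90.0, -0.0, -0.0]
force: [0.8, 1.0, -1.6]
grip_width: 0.0552
```

carry_out:
  targets:
    - [[-1,1,-0.5],[0,0,0]]
    - [[0,0,0],[0,0,0]]
    - [[0,0,0],[0,0,0]]

```text
time_s: 8.0
tool_pos: [0.6886, -0.0051, 0.0146]
tool_rot: [-90.0, -0.0, -0.0]
force: [0.3, -0.1, -0.3]
grip_width: 0.0549
```

carry_out:
  targets:
    - [[0,0,0],[0,0,0]]
    - [[0,0,0],[0,0,0]]
    - [[0,0,0],[0,0,0]]

```text
time_s: 8.3
tool_pos: [0.6886, -0.0051, 0.0145]
tool_rot: [-90.0, -0.0, -0.0]
force: [0.6, 0.3, -0.8]
grip_width: 0.0553
```

Release gently (partial opening), then lift.

carry_out:
  targets:
    - [[0,0,0],[0,0,0]]
    - [[0,0,0],[0,0,0]]
    - [[0,0,0],[0,0,0]]
    - [[0,0,0],[0,0,0]]
    - [[0,0,0],[0,0,0]]
    - [[0,-8,0],[0,0,0]]
    - [[0,-25,0],[0,0,0]]
    - [[0,-30,0],[0,0,0]]
    - [[0,-30,0],[0,0,0]]
    - [[0,0,0],[0,0,0]]
    - [[0,0,0],[0,0,0]]
  jaw: 0.85

```text
time_s: 9.4
tool_pos: [0.6893, -0.0052, 0.109]
tool_rot: [-90.0, -0.1, -0.0]
force: [-0.2, 0.9, -0.6]
grip_width: 0.0738
```

```bash
python3 plan.py 567.2 -189.4 75 -18.4 m30; python3 -c "
from h import *
im=env.read_camera('wrist');cv2.imwrite('pics/w4.png',im[:,:,::-1])"
```

```text
t 9.4 at [689.3  -5.2 109. ] [-90.   -0.1  -0. ] n 8
[[[-15,4,-23],[0,2.3,0]],[[-15,4,-24],[0,2.3,0]],[[-13,5,-24],[0,2.3,0]],[[-12,4,-25],[0,2.3,0]],[[-12,4,-25],[0,2.3,0]],[[-10,4,-25],[0,2.3,0]],[[-9,5,-26],[0,2.3,0]],[[-8.6,4,-26.7],[0,2.3,0]]]
```

View pics/w4.png

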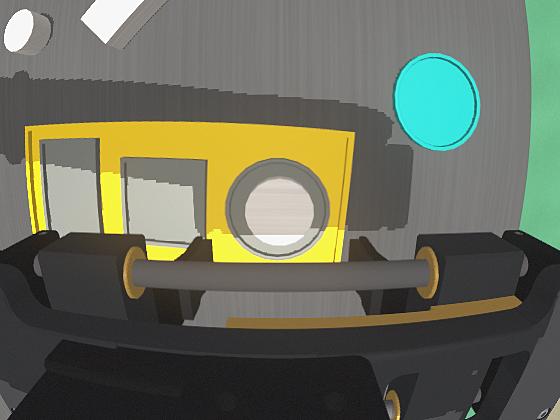

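carry_out:
  targets:
    - [[-15,4,-23],[0,2.3,0]]
    - [[-15,4,-24],[0,2.3,0]]
    - [[-13,5,-24],[0,2.3,0]]
    - [[-12,4,-25],[0,2.3,0]]
    - [[-12,4,-25],[0,2.3,0]]
    - [[-10,4,-25],[0,2.3,0]]
    - [[-9,5,-26],[0,2.3,0]]
    - [[-8.6,4,-26.7],[0,2.3,0]]
    - [[0,0,0],[0,0,0]]
    - [[0,0,0],[0,0,0]]

```text
time_s: 10.45
tool_pos: [0.5658, -0.1905, 0.0733]
tool_rot: [-90.0, 0.0, -18.6]
force: [-0.2, 1.2, 0.5]
grip_width: 0.074
```

```bash
python3 plan.py 567.2 -189.4 5 -18.4 m15; python3 -c "
from h import *
for c in ('wrist','scene','side'):
  im=env.read_camera(c);cv2.imwrite('pics/%s5.png'%c,im[:,:,::-1])
a=cv2.imread('pics/scene5.png')[190:300,220:370];b=cv2.imread('pics/side5.png')[180:270,210:350]
cv2.imwrite('pics/z5.png',np.hstack([cv2.resize(a,(400,293)),cv2.resize(b,(400,293))]))
"
```

```text
t 10.45 at [ 565.8 -190.5   73.3] [-90.    0.  -18.6] n 5
[[[0,14,0],[0,0,0]],[[0,13,1],[0,-0.1,0]],[[1,14,-0],[0,0,0]],[[0,14,0],[0,0,0]],[[0,13.3,0.5],[0,-0.1,0]]]
```

View pics/wrist5.png

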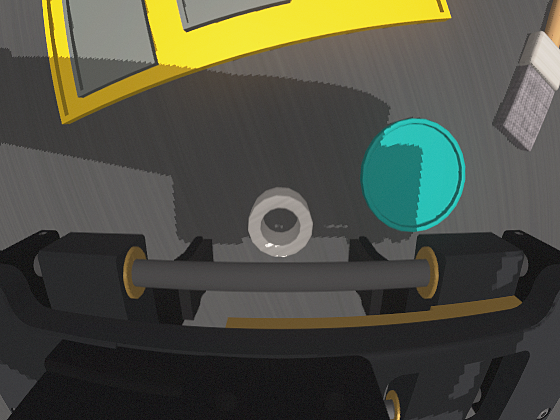

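View pics/z5.png

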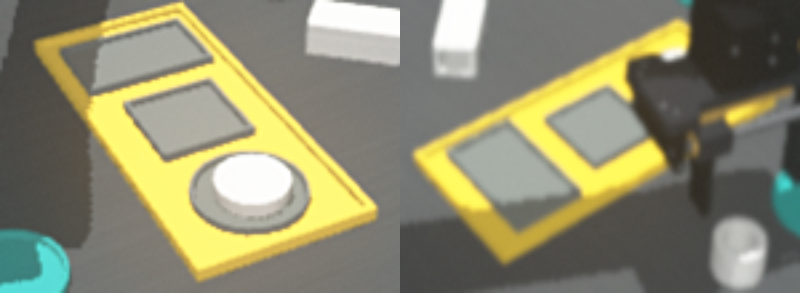

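```bash
cat > discfit.py <<'E'
from fit import *
import fit,sys
fn,cam,win,z,name=sys.argv[1],sys.argv[2],eval(sys.argv[3]),float(sys.argv[4]),sys.argv[5]
p0=[float(v)/1e3 for v in sys.argv[6:8]]
for k in MOD: MOD[k]=[a+[0,0,z/1e3] for a in MOD[k]]
x0,y0,x1,y1=win
c=cv2.resize(cv2.imread(fn)[y0:y1,x0:x1],None,fx=S,fy=S)
h=cv2.cvtColor(c,cv2.COLOR_BGR2HSV)
m=((h[...,2]>float(sys.argv[8]))&(h[...,1]<60)).astype(np.uint8)
k,l,st,_=cv2.connectedComponentsWithStats(m); m=(l==1+np.argmax(st[1:,4])).astype(np.int8)
yaw=[float(sys.argv[9])] if len(sys.argv)>9 else [0]
p,f=fit.fit(name,{cam:(win,m)},p0,yaws=yaw); print(np.round(p*1e3,1),np.degrees(p[2]),f)
E
python3 discfit.py pics/scene5.png scene "(288,243,338,280)" 8 disc 688 -5 185
```

```text
[688.6  -4.3  79.6] 4.562291288179526 0.07724277749619868
```

carry_out:
  targets:
    - [[0.5,16,0],[0,0,0]]
    - [[0.5,16,1],[0,0,0]]
    - [[0.5,16,0],[0,0,0]]
    - [[0,14,1],[0,0,0]]
    - [[0,6,0],[0,0,0]]
    - [[0,0,0],[0,0,0]]
    - [[0,0,0],[0,0,0]]

```text
time_s: 11.3
tool_pos: [0.5688, -0.1882, 0.0056]
tool_rot: [-90.0, -0.0, -18.4]
force: [1.1, -0.1, 0.9]
grip_width: 0.0743
```

carry_out:
  targets:
    - [[0,0,0],[0,0,0]]
    - [[0,0,0],[0,0,0]]
    - [[0,0,0],[0,0,0]]
    - [[0,0,0],[0,0,0]]
    - [[0,0,0],[0,0,0]]
    - [[0,0,0],[0,0,0]]
    - [[0,0,0],[0,0,0]]
    - [[0,0,0],[0,0,0]]
  jaw: 0.2
  squeeze: 25

```text
time_s: 12.1
tool_pos: [0.5685, -0.1878, 0.0057]
tool_rot: [-90.0, 0.0, -18.4]
force: [-1.1, 1.1, 2.6]
grip_width: 0.0435
```

carry_out:
  targets:
    - [[0,-10,0],[0,0,0]]
    - [[0,-20,0],[0,0,0]]
    - [[0,-30,0],[0,0,0]]
    - [[0,-30,0],[0,0,0]]
    - [[0,0,0],[0,0,0]]
    - [[0,0,0],[0,0,0]]

```text
time_s: 12.7
tool_pos: [0.569, -0.188, 0.0963]
tool_rot: [-90.0, -0.1, -18.4]
force: [-0.6, 0.6, -1.5]
grip_width: 0.0432
```

```bash
python3 plan.py 688.6 -4.4 80 0 m25; python3 -c "
from h import *
for c in ('wrist','scene','side'):
  im=env.read_camera(c);cv2.imwrite('pics/%s6.png'%c,im[:,:,::-1])
a=cv2.imread('pics/scene6.png')[190:300,130:280];b=cv2.imread('pics/side6.png')[180:270,260:400]
cv2.imwrite('pics/z6.png',np.hstack([cv2.resize(a,(400,293)),cv2.resize(b,(400,293))]))
"
```

```text
t 12.7 at [ 569.  -188.    96.3] [-90.   -0.1 -18.4] n 9
[[[6,2,24],[0,-2,0]],[[7,2,23],[0,-2.1,0]],[[8,1,23],[0,-2,0]],[[9,2,23],[0,-2.1,0]],[[9,2,22],[0,-2,0]],[[10,2,22],[0,-2.1,0]],[[11,2,22],[0,-2,0]],[[12,2,21],[0,-2.1,0]],[[12.6,1.3,21.1],[0,-2,0]]]
```

View pics/z6.png

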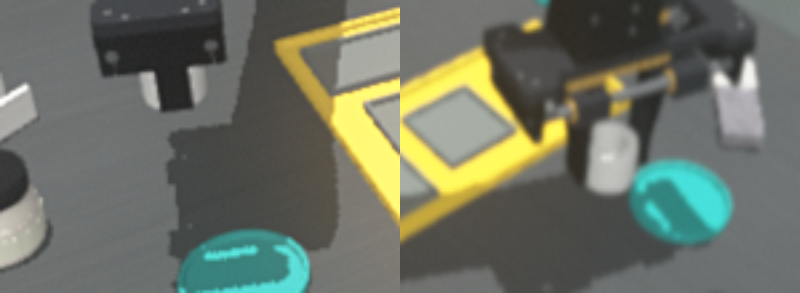

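View pics/wrist6.png

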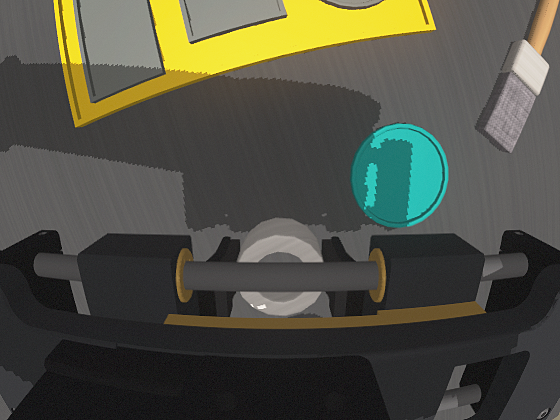

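carry_out:
  targets:
    - [[6,2,24],[0,-2,0]]
    - [[7,2,23],[0,-2.1,0]]
    - [[8,1,23],[0,-2,0]]
    - [[9,2,23],[0,-2.1,0]]
    - [[9,2,22],[0,-2,0]]
    - [[10,2,22],[0,-2.1,0]]
    - [[11,2,22],[0,-2,0]]
    - [[12,2,21],[0,-2.1,0]]
    - [[12.6,1.3,21],[0,-2,0]]
    - [[0,0,0],[0,0,0]]
    - [[0,0,0],[0,0,0]]
    - [[0,0,0],[0,0,0]]

```text
time_s: 14.05
tool_pos: [0.6879, -0.0055, 0.079]
tool_rot: [-90.1, 0.0, -0.1]
force: [-0.6, -0.4, -0.9]
grip_width: 0.0432
```

```bash
python3 plan.py 688.6 -4.4 28.5 0 m15; python3 -c "
from h import *
for c in ('wrist','scene','side'):
  im=env.read_camera(c);cv2.imwrite('pics/%s7.png'%c,im[:,:,::-1])
a=cv2.imread('pics/scene7.png')[180:300,235:385];b=cv2.imread('pics/side7.png')[140:236,250:370]
cv2.imwrite('pics/z7.png',np.hstack([cv2.resize(a,(400,320)),cv2.resize(b,(400,320))]))
"
```

```text
t 14.05 at [687.9  -5.5  79. ] [-90.1   0.   -0.1] n 4
[[[0,13,0],[0,0,0]],[[0,12,1],[0,0,0]],[[1,13,-0],[0,-0.1,0]],[[-0.3,12.5,0.1],[0,0,0]]]
```

View pics/z7.png

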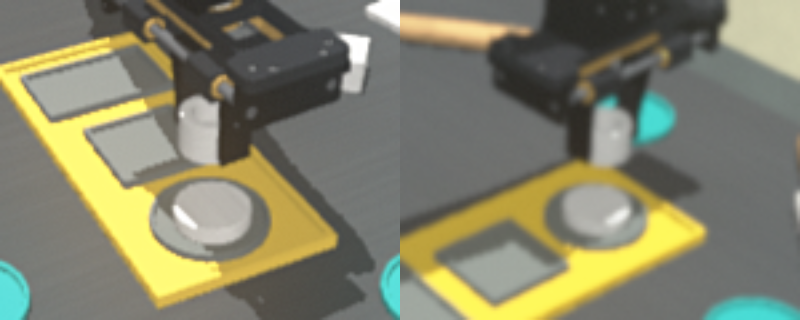

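View pics/wrist7.png

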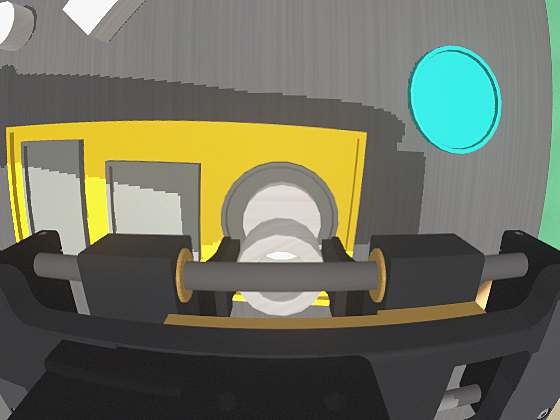

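carry_out:
  targets:
    - [[0.3,14,0.4],[0,0,0]]
    - [[0.3,14,0.4],[0,0,0]]
    - [[0,13,0.2],[0,0,0]]
    - [[0,9,0],[0,0,0]]
    - [[0,0,0],[0,0,0]]
    - [[0,0,0],[0,0,0]]
    - [[0,0,0],[0,0,0]]

```text
time_s: 14.9
tool_pos: [0.6887, -0.0034, 0.0289]
tool_rot: [-90.0, 0.0, -0.0]
force: [0.7, 0.1, -1.2]
grip_width: 0.0437
```

```bash
python3 -c "
from h import *
for c in ('scene','side'):
  im=env.read_camera(c);cv2.imwrite('pics/%s8.png'%c,im[:,:,::-1])
a=cv2.imread('pics/scene8.png')[180:300,235:385];b=cv2.imread('pics/side8.png')[140:236,250:370]
cv2.imwrite('pics/z8.png',np.hstack([cv2.resize(a,(400,320)),cv2.resize(b,(400,320))]))
print(env.get_obs()['tool_pos'])"
```

```text
[ 0.68875257 -0.00337094  0.02912139]
```

View pics/z8.png

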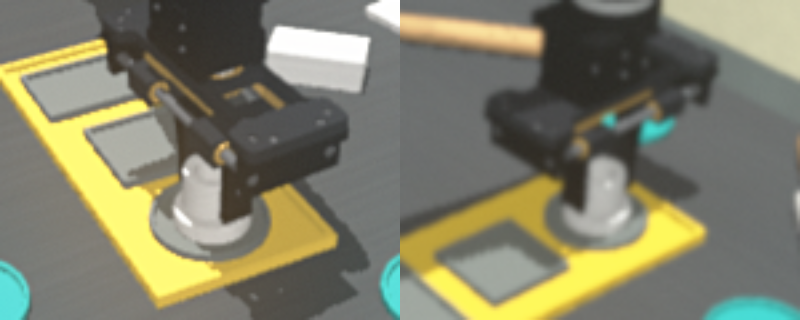

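carry_out:
  targets:
    - [[0,0.8,-0.8],[0,0,0]]
    - [[0,0,0],[0,0,0]]
    - [[0,0,0],[0,0,0]]

```text
time_s: 15.3
tool_pos: [0.6887, -0.0042, 0.0284]
tool_rot: [-90.0, -0.0, -0.0]
force: [0.0, -0.6, -0.7]
grip_width: 0.0436
```

carry_out:
  targets:
    - [[0,0,0],[0,0,0]]
    - [[0,0,0],[0,0,0]]
    - [[0,0,0],[0,0,0]]
    - [[0,0,0],[0,0,0]]
    - [[0,0,0],[0,0,0]]
    - [[0,-10,0],[0,0,0]]
    - [[0,-25,0],[0,0,0]]
    - [[0,-35,0],[0,0,0]]
    - [[0,-35,0],[0,0,0]]
    - [[0,0,0],[0,0,0]]
  jaw: 0.75

```text
time_s: 16.3
tool_pos: [0.6925, -0.0047, 0.1407]
tool_rot: [-90.0, -0.6, -0.0]
force: [0.8, -0.5, -0.1]
grip_width: 0.0651
```

```bash
python3 plan.py 414.0 -308.7 120 23.9 m38
```

```text
t 16.3 at [692.5  -4.7 140.7] [-90.   -0.6  -0. ] n 11
[[[-25,2,-28],[0,-2.2,0]],[[-27,2,-26],[0,-2.2,0]],[[-27,2,-26],[0,-2.1,0]],[[-28,2,-25],[0,-2.2,0]],[[-29,1,-23],[0,-2.2,0]],[[-31,2,-22],[0,-2.2,0]],[[-30,2,-22],[0,-2.1,0]],[[-32,2,-20],[0,-2.2,0]],[[-32,2,-19],[0,-2.2,0]],[[-34,2,-17],[0,-2.2,0]],[[-33.4,1.7,-16.4],[0,-2.1,0]]]
```

carry_out:
  targets:
    - [[-25,2,-28],[0,-2.2,0]]
    - [[-27,2,-26],[0,-2.2,0]]
    - [[-27,2,-26],[0,-2.1,0]]
    - [[-28,2,-25],[0,-2.2,0]]
    - [[-29,1,-23],[0,-2.2,0]]
    - [[-31,2,-22],[0,-2.2,0]]
    - [[-30,2,-22],[0,-2.1,0]]
    - [[-32,2,-20],[0,-2.2,0]]
    - [[-32,2,-19],[0,-2.2,0]]
    - [[-34,2,-17],[0,-2.2,0]]
    - [[-33.4,1.7,-16.4],[0,-2.1,0]]
    - [[0,0,0],[0,0,0]]
  jaw: 0.85

```text
time_s: 17.5
tool_pos: [0.4056, -0.313, 0.113]
tool_rot: [-90.0, 0.1, 23.4]
force: [-0.3, -0.2, 0.3]
grip_width: 0.074
```

carry_out:
  targets:
    - [[0,0,0],[0,0,0]]
    - [[0,0,0],[0,0,0]]

```text
time_s: 17.7
tool_pos: [0.4111, -0.3074, 0.1128]
tool_rot: [-90.0, -0.1, 23.9]
force: [-0.3, -0.6, -0.9]
grip_width: 0.0742
```

```bash
python3 plan.py 414 -308.7 9 23.9 m15; python3 -c "
from h import *
for c in ('wrist','scene','side'):
  im=env.read_camera(c);cv2.imwrite('pics/%s9.png'%c,im[:,:,::-1])
a=cv2.imread('pics/scene9.png')[180:300,235:385];b=cv2.imread('pics/side9.png')[140:236,250:370]
cv2.imwrite('pics/z9.png',np.hstack([cv2.resize(a,(400,320)),cv2.resize(b,(400,320))]))
"
```

```text
t 17.7 at [ 411.1 -307.4  112.8] [-90.   -0.1  23.9] n 7
[[[0,15,-0],[0,0,0]],[[1,15,-1],[0,0,0]],[[0,15,-0],[0,0,0]],[[0,14,-0],[0,0,0]],[[1,15,-1],[0,0,0]],[[0,15,-0],[0,0,0]],[[0.1,14.8,-0.4],[0,0,0]]]
```

View pics/wrist9.png

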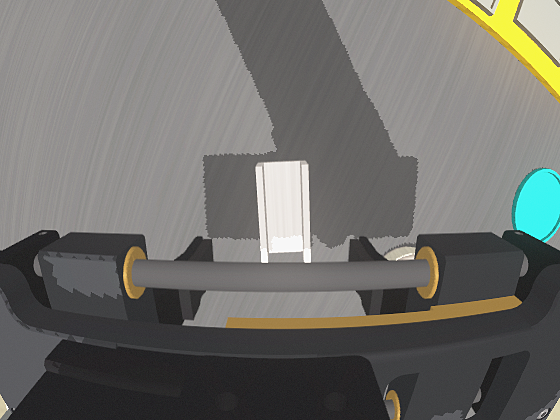

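View pics/z9.png

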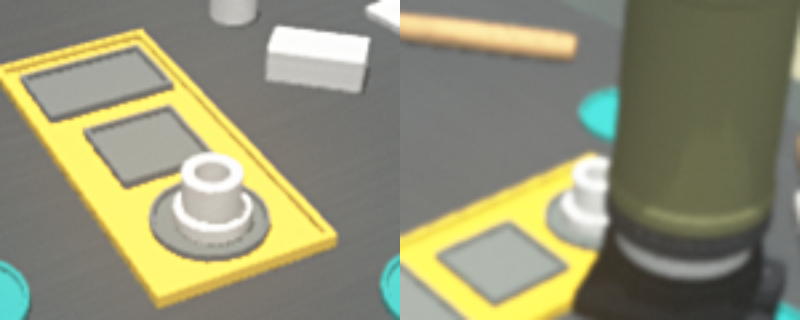

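carry_out:
  targets:
    - [[1,18,-0.5],[0,0,0]]
    - [[1,18,-0.5],[0,0,0]]
    - [[0.5,18,-0.5],[0,0,0]]
    - [[0,18,-0.5],[0,0,0]]
    - [[0,17,0],[0,0,0]]
    - [[0,10,0],[0,0,0]]
    - [[0,4.5,0],[0,0,0]]
    - [[0,0,0],[0,0,0]]
    - [[0,0,0],[0,0,0]]

```text
time_s: 18.75
tool_pos: [0.4138, -0.3094, 0.0097]
tool_rot: [-90.0, -0.0, 23.9]
force: [0.4, 0.0, 0.1]
grip_width: 0.0742
```

carry_out:
  targets:
    - [[0,0,0],[0,0,0]]
    - [[0,0,0],[0,0,0]]
    - [[0,0,0],[0,0,0]]
    - [[0,0,0],[0,0,0]]
    - [[0,0,0],[0,0,0]]
    - [[0,0,0],[0,0,0]]
    - [[0,0,0],[0,0,0]]
    - [[0,0,0],[0,0,0]]
  jaw: 0.2
  squeeze: 25

```text
time_s: 19.55
tool_pos: [0.4134, -0.3091, 0.0092]
tool_rot: [-90.0, -0.0, 23.9]
force: [0.9, 0.4, 0.8]
grip_width: 0.0401
```

carry_out:
  targets:
    - [[0,-10,0],[0,0,0]]
    - [[0,-20,0],[0,0,0]]
    - [[0,-30,0],[0,0,0]]
    - [[0,-30,0],[0,0,0]]
    - [[0,0,0],[0,0,0]]
    - [[0,0,0],[0,0,0]]

```text
time_s: 20.15
tool_pos: [0.4136, -0.3092, 0.0998]
tool_rot: [-90.0, -0.1, 23.9]
force: [0.7, -0.5, -1.5]
grip_width: 0.0401
```

```bash
python3 plan.py 488.6 7.6 70 -3.9 m35 polar; python3 -c "
from h import *
for c in ('wrist','side'):
  im=env.read_camera(c);cv2.imwrite('pics/%s10.png'%c,im[:,:,::-1])
"
```

```text
t 20.15 at [ 413.6 -309.2   99.8] [-90.   -0.1  23.9] n 11
[[[25,3,18],[0,2.5,0]],[[23,2,20],[0,2.5,0]],[[21,3,23],[0,2.6,0]],[[18,3,25],[0,2.5,0]],[[15,3,26],[0,2.5,0]],[[12,2,27],[0,2.5,0]],[[10,3,29],[0,2.6,0]],[[6,3,29],[0,2.5,0]],[[4,2,29],[0,2.5,0]],[[0,3,30],[0,2.5,0]],[[-2.8,2.8,29.1],[0,2.6,0]]]
```

View pics/wrist10.png

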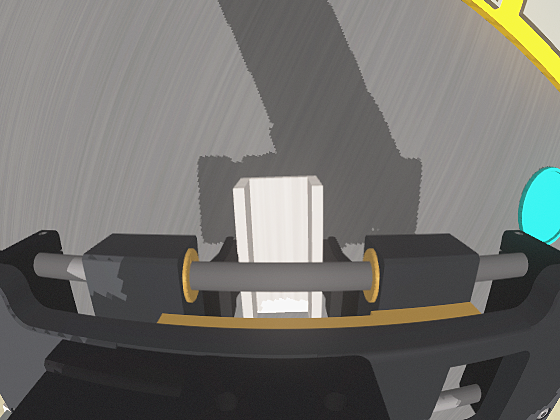

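View pics/side10.png

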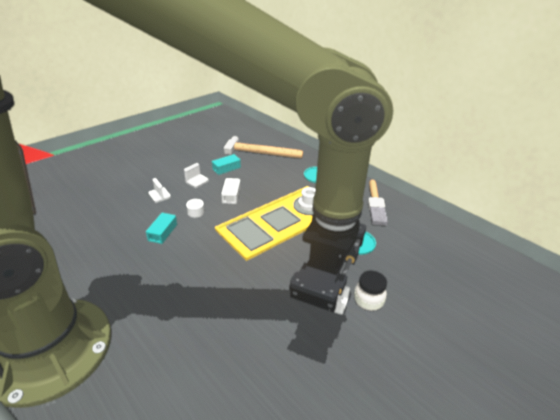

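carry_out:
  targets:
    - [[25,3,18],[0,2.5,0]]
    - [[23,2,20],[0,2.5,0]]
    - [[21,3,23],[0,2.6,0]]
    - [[18,3,25],[0,2.5,0]]
    - [[15,3,26],[0,2.5,0]]
    - [[12,2,27],[0,2.5,0]]
    - [[10,3,29],[0,2.6,0]]
    - [[6,3,29],[0,2.5,0]]
    - [[4,2,29],[0,2.5,0]]
    - [[0,3,30],[0,2.5,0]]
    - [[-2.8,2.8,27],[0,2.6,0]]
    - [[0,0,0],[0,0,0]]

```text
time_s: 21.45
tool_pos: [0.4863, 0.0099, 0.0674]
tool_rot: [-90.0, 0.2, -3.6]
force: [-0.6, 0.8, 0.0]
grip_width: 0.0397
```

carry_out:
  targets:
    - [[0,0,0],[0,0,0]]
    - [[0,0,0],[0,0,0]]

```text
time_s: 21.65
tool_pos: [0.4878, 0.0043, 0.0687]
tool_rot: [-90.1, 0.1, -4.0]
force: [0.1, -0.3, -1.2]
grip_width: 0.04
```

```bash
python3 plan.py 488.6 6 17.5 -3.9 m12; python3 -c "
from h import *
for c in ('wrist','side','scene'):
  im=env.read_camera(c);cv2.imwrite('pics/%s11.png'%c,im[:,:,::-1])
a=cv2.imread('pics/scene11.png')[150:270,215:365];b=cv2.imread('pics/side11.png')[160:256,200:320]
cv2.imwrite('pics/z11.png',np.hstack([cv2.resize(a,(400,320)),cv2.resize(b,(400,320))]))
"
```

```text
t 21.65 at [487.8   4.3  68.7] [-90.1   0.1  -4. ] n 5
[[[0,10,0],[0,0,0]],[[0,10,1],[0,0,0]],[[0,11,0],[0,-0.1,0]],[[1,10,0],[0,0,0]],[[-0.3,10.2,0.8],[0,0,0]]]
```

View pics/wrist11.png

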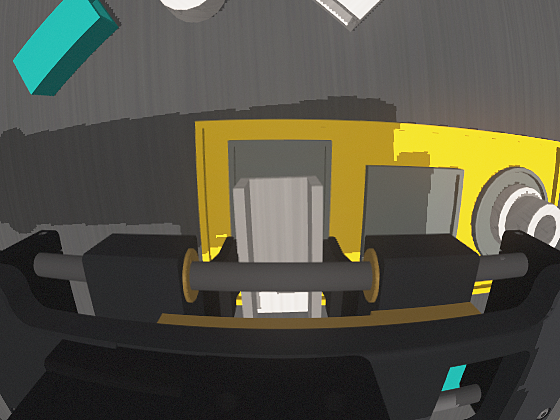

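View pics/z11.png

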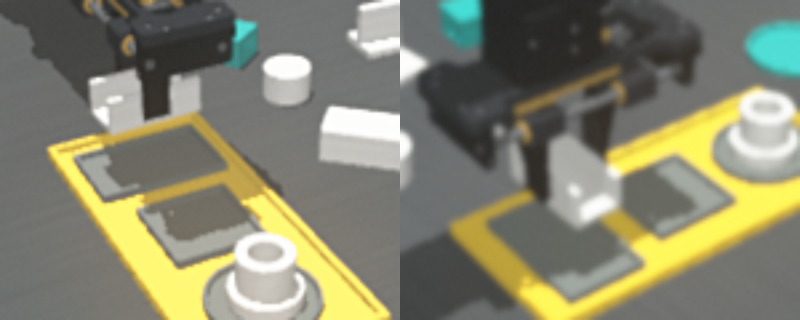

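carry_out:
  targets:
    - [[0.2,14,0.4],[0,0,0]]
    - [[0.2,14,0.4],[0,0,0]]
    - [[0.2,12,0.4],[0,0,0]]
    - [[0,7,0.4],[0,0,0]]
    - [[0,3.5,0],[0,0,0]]
    - [[0,0,0],[0,0,0]]
    - [[0,0,0],[0,0,0]]
    - [[0,0,0],[0,0,0]]

```text
time_s: 22.6
tool_pos: [0.4895, 0.0072, 0.0194]
tool_rot: [-90.0, -0.1, -3.9]
force: [-0.1, 0.3, 0.7]
grip_width: 0.04
```

```bash
python3 -c "
from h import *
for c in ('wrist','side','scene'):
  im=env.read_camera(c);cv2.imwrite('pics/%s12.png'%c,im[:,:,::-1])
a=cv2.imread('pics/scene12.png')[150:270,215:365];b=cv2.imread('pics/side12.png')[160:256,200:320]
cv2.imwrite('pics/z12.png',np.hstack([cv2.resize(a,(400,320)),cv2.resize(b,(400,320))]))
print(env.get_obs()['tool_pos'])"
```

```text
[0.48931366 0.00726236 0.01927279]
```

View pics/z12.png

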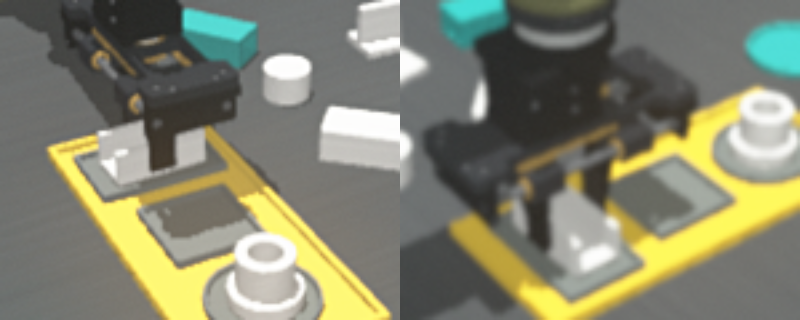

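carry_out:
  targets:
    - [[0,1.7,0],[0,0,0]]
    - [[0,0,0],[0,0,0]]
    - [[0,0,0],[0,0,0]]

```text
time_s: 23.05
tool_pos: [0.4891, 0.0072, 0.0172]
tool_rot: [-90.0, -0.0, -3.9]
force: [0.5, 0.5, -0.9]
grip_width: 0.0401
```

carry_out:
  targets:
    - [[0,0,0],[0,0,0]]
    - [[0,0,0],[0,0,0]]
    - [[0,0,0],[0,0,0]]
    - [[0,0,0],[0,0,0]]
    - [[0,0,0],[0,0,0]]
    - [[0,-8,0],[0,0,0]]
    - [[0,-25,0],[0,0,0]]
    - [[0,-35,0],[0,0,0]]
    - [[0,-35,0],[0,0,0]]
    - [[0,0,0],[0,0,0]]
  jaw: 0.65

```text
time_s: 24.05
tool_pos: [0.4928, 0.0074, 0.1256]
tool_rot: [-89.8, -0.6, -4.0]
force: [-0.3, 0.3, 0.7]
grip_width: 0.0565
```

```bash
python3 plan.py 524.7 322.8 120 100 m36 polar
```

```text
t 24.05 at [492.8   7.4 125.6] [-89.8  -0.6  -4. ] n 13
[[[7,0,21],[0,-8,0]],[[10,1,21],[0,-8,0]],[[11,0,21],[0,-8,0]],[[14,1,19],[0,-8,0]],[[15,0,19],[0,-8,0]],[[17,1,17],[0,-8,0]],[[19,0,16],[0,-8,0]],[[21,0,14],[0,-8,0]],[[22,1,12],[0,-8,0]],[[24,0,11],[0,-8,0]],[[25,1,8],[0,-8,0]],[[26,0,6],[0,-8,0]]]
[[[26.4,0.6,3.9],[0,-8,0]]]
```

carry_out:
  targets:
    - [[7,0,21],[0,-8,0]]
    - [[10,1,21],[0,-8,0]]
    - [[11,0,21],[0,-8,0]]
    - [[14,1,19],[0,-8,0]]
    - [[15,0,19],[0,-8,0]]
    - [[17,1,17],[0,-8,0]]
    - [[19,0,16],[0,-8,0]]
    - [[21,0,14],[0,-8,0]]
    - [[22,1,12],[0,-8,0]]
    - [[24,0,11],[0,-8,0]]
    - [[25,1,8],[0,-8,0]]
    - [[26,0,6],[0,-8,0]]

```text
time_s: 25.25
tool_pos: [0.5253, 0.297, 0.1147]
tool_rot: [-90.0, 0.0, 92.4]
force: [0.1, 0.7, 0.0]
grip_width: 0.0568
```

carry_out:
  targets:
    - [[26.4,0.6,3.9],[0,-8,0]]
    - [[0,0,0],[0,0,0]]
    - [[0,0,0],[0,0,0]]
    - [[0,0,0],[0,0,0]]

```text
time_s: 25.65
tool_pos: [0.5212, 0.3209, 0.1144]
tool_rot: [-90.0, 0.1, 99.9]
force: [-0.4, -0.1, 0.1]
grip_width: 0.0564
```

```bash
python3 plan.py 524.7 322.8 15 100 m15; python3 -c "
from h import *
for c in ('wrist','side','scene'):
  im=env.read_camera(c);cv2.imwrite('pics/%s13.png'%c,im[:,:,::-1])
a=cv2.imread('pics/scene13.png')[150:300,215:415];b=cv2.imread('pics/side13.png')[120:264,160:340]
cv2.imwrite('pics/z13.png',np.hstack([cv2.resize(a,(400,300)),cv2.resize(b,(400,300))]))
"
```

```text
t 25.65 at [521.2 320.9 114.4] [-90.    0.1  99.9] n 7
[[[0,14,-1],[0,0,0]],[[0,14,-0],[0,0,0]],[[1,15,-1],[0,0,0]],[[0,14,-0],[0,0,0]],[[0,14,-1],[0,-0.1,0]],[[0,14,-0],[0,0,0]],[[0.2,14.4,-0.7],[0,0,0]]]
```

View pics/wrist13.png

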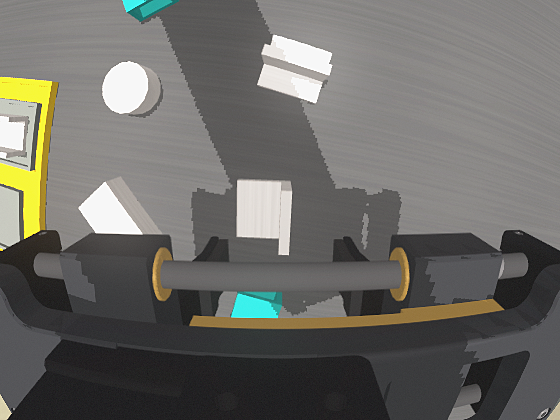

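View pics/z13.png

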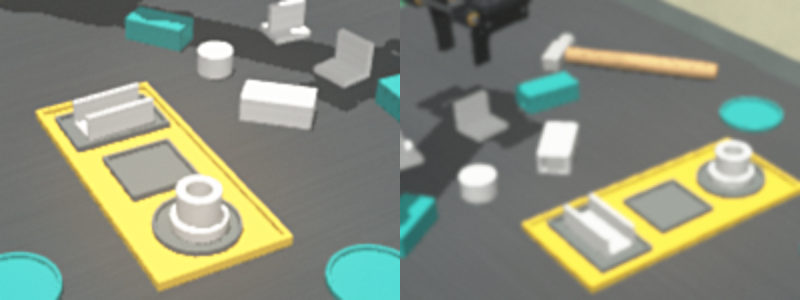

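carry_out:
  targets:
    - [[0.7,16,-0.7],[0,0,0]]
    - [[0.7,16,-0.7],[0,0,0]]
    - [[0.7,16,-0.7],[0,0,0]]
    - [[0,16,-0.7],[0,0,0]]
    - [[0,16,0],[0,0,0]]
    - [[0,11,0],[0,0,0]]
    - [[0,6,0],[0,0,0]]
    - [[0,0,0],[0,0,0]]
    - [[0,0,0],[0,0,0]]

```text
time_s: 26.7
tool_pos: [0.5236, 0.3254, 0.018]
tool_rot: [-90.0, -0.0, 100.1]
force: [0.2, 0.5, -0.0]
grip_width: 0.0567
```

```bash
python3 -c "
from h import *
for c in ('wrist','side','scene'):
  im=env.read_camera(c);cv2.imwrite('pics/%s14.png'%c,im[:,:,::-1])
a=cv2.imread('pics/scene14.png')[110:215,330:470];b=cv2.imread('pics/side14.png')[110:230,130:290]
cv2.imwrite('pics/z14.png',np.hstack([cv2.resize(a,(400,300)),cv2.resize(b,(400,300))]))
print(env.get_obs()['tool_pos'])"
```

```text
[0.52379066 0.32553632 0.01853739]
```

View pics/z14.png

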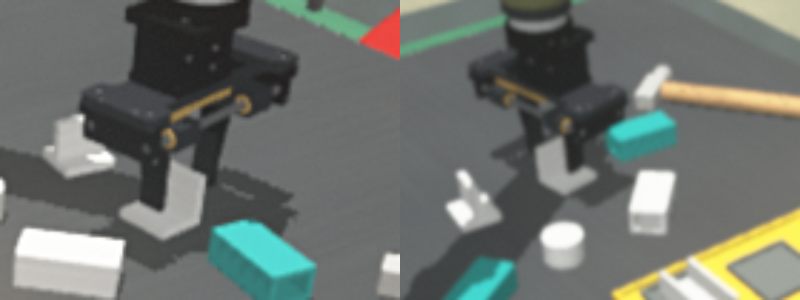

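View pics/wrist14.png

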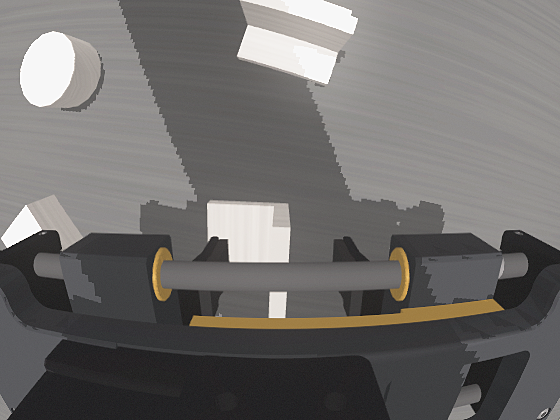

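carry_out:
  targets:
    - [[0,3,0],[0,0,0]]
    - [[0,0,0],[0,0,0]]
    - [[0,0,0],[0,0,0]]

```text
time_s: 27.15
tool_pos: [0.5231, 0.3251, 0.0146]
tool_rot: [-90.0, -0.0, 100.1]
force: [0.4, -0.2, -0.5]
grip_width: 0.0561
```

carry_out:
  targets:
    - [[0,0,0],[0,0,0]]
    - [[0,0,0],[0,0,0]]
    - [[0,0,0],[0,0,0]]
    - [[0,0,0],[0,0,0]]
    - [[0,0,0],[0,0,0]]
    - [[0,0,0],[0,0,0]]
    - [[0,0,0],[0,0,0]]
    - [[0,0,0],[0,0,0]]
    - [[0,0,0],[0,0,0]]
    - [[0,0,0],[0,0,0]]
  jaw: 0
  squeeze: 30

```text
time_s: 28.15
tool_pos: [0.5232, 0.3251, 0.0146]
tool_rot: [-90.0, 0.0, 100.1]
force: [-0.1, -0.3, 0.3]
grip_width: 0.0079
```

carry_out:
  targets:
    - [[0,-10,0],[0,0,0]]
    - [[0,-20,0],[0,0,0]]
    - [[0,-30,0],[0,0,0]]
    - [[0,-30,0],[0,0,0]]
    - [[0,0,0],[0,0,0]]
    - [[0,0,0],[0,0,0]]

```text
time_s: 28.75
tool_pos: [0.5236, 0.3255, 0.1058]
tool_rot: [-90.1, -0.1, 100.1]
force: [0.6, -0.2, -1.1]
grip_width: 0.0077
```

```bash
python3 -c "
from h import *
for c in ('wrist','side','scene'):
  im=env.read_camera(c);cv2.imwrite('pics/%s15.png'%c,im[:,:,::-1])
a=cv2.imread('pics/scene15.png')[110:215,330:470];b=cv2.imread('pics/side15.png')[110:230,130:290]
cv2.imwrite('pics/z15.png',np.hstack([cv2.resize(a,(400,300)),cv2.resize(b,(400,300))]))
"; python3 plan.py 589.6 19.2 85 86.1 m35
```

```text
t 28.9 at [522.2 324.6 103.2] [-8.990e+01  1.000e-01  1.001e+02] n 9
[[[-35,2,-1],[0,1.6,0]],[[-34,2,-3],[0,1.5,0]],[[-35,2,-3],[0,1.6,0]],[[-34,2,-4],[0,1.5,0]],[[-35,2,-6],[0,1.6,0]],[[-34,2,-6],[0,1.5,0]],[[-34,2,-7],[0,1.6,0]],[[-34,2,-8],[0,1.5,0]],[[-33.5,2.2,-8.7],[0,1.6,0]]]
```

View pics/z15.png

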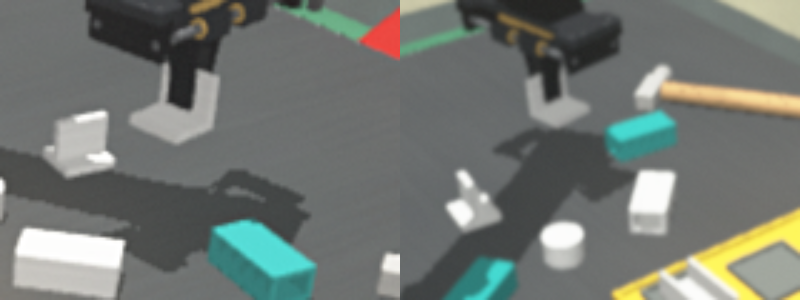

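View pics/wrist15.png

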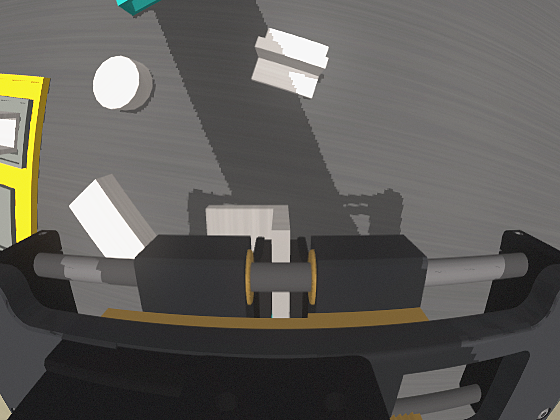

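carry_out:
  targets:
    - [[-35,2,-1],[0,1.6,0]]
    - [[-34,2,-3],[0,1.5,0]]
    - [[-35,2,-3],[0,1.6,0]]
    - [[-34,2,-4],[0,1.5,0]]
    - [[-35,2,-6],[0,1.6,0]]
    - [[-34,2,-6],[0,1.5,0]]
    - [[-34,2,-7],[0,1.6,0]]
    - [[-34,2,-8],[0,1.5,0]]
    - [[-33.5,2,-8.7],[0,1.6,0]]
    - [[0,0,0],[0,0,0]]
    - [[0,0,0],[0,0,0]]
    - [[0,0,0],[0,0,0]]

```text
time_s: 30.1
tool_pos: [0.5899, 0.0213, 0.0857]
tool_rot: [-89.9, -0.0, 86.2]
force: [-0.1, -0.6, -0.7]
grip_width: 0.0076
```

```bash
python3 -c "
from h import *
for c in ('wrist','side','scene'):
  im=env.read_camera(c);cv2.imwrite('pics/%s16.png'%c,im[:,:,::-1])
a=cv2.imread('pics/scene16.png')[150:270,215:375];b=cv2.imread('pics/side16.png')[120:240,200:360]
cv2.imwrite('pics/z16.png',np.hstack([cv2.resize(a,(400,300)),cv2.resize(b,(400,300))]))
"; python3 plan.py 589.6 19.2 23.5 86.1 m12
```

```text
t 30.25 at [590.3  21.4  86.3] [-90.   -0.   86.2] n 6
[[[0,10,0],[0,0,0]],[[-1,11,0],[0,0,0]],[[0,10,0],[0,0.1,0]],[[-1,11,0],[0,0,0]],[[0,10,0],[0,0,0]],[[-0.3,10.8,0.5],[0,0,0]]]
```

View pics/z16.png

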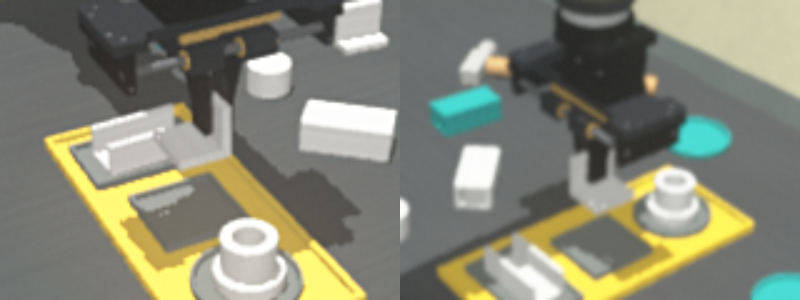

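View pics/wrist16.png

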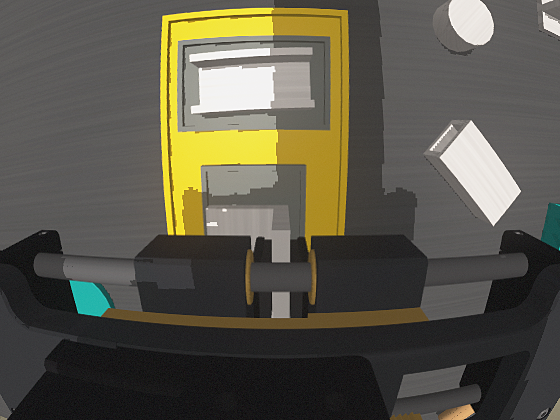

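carry_out:
  targets:
    - [[-0.5,14,0],[0,0,0]]
    - [[-0.5,14,0],[0,0,0]]
    - [[-0.5,14,0.3],[0,0,0]]
    - [[-0.5,11,0.3],[0,0,0]]
    - [[0,6,0],[0,0,0]]
    - [[0,3,0],[0,0,0]]
    - [[0,0,0],[0,0,0]]
    - [[0,0,0],[0,0,0]]
    - [[0,0,0],[0,0,0]]

```text
time_s: 31.15
tool_pos: [0.5905, 0.0178, 0.0253]
tool_rot: [-90.1, -0.0, 86.1]
force: [0.4, -0.8, -1.3]
grip_width: 0.008
```

```bash
python3 -c "
from h import *
for c in ('side','scene'):
  im=env.read_camera(c);cv2.imwrite('pics/%s17.png'%c,im[:,:,::-1])
a=cv2.imread('pics/scene17.png')[150:270,215:375];b=cv2.imread('pics/side17.png')[120:240,200:360]
cv2.imwrite('pics/z17.png',np.hstack([cv2.resize(a,(400,300)),cv2.resize(b,(400,300))]))
print(env.get_obs()['tool_pos'])"
```

```text
[0.59028284 0.0178248  0.02513128]
```

View pics/z17.png

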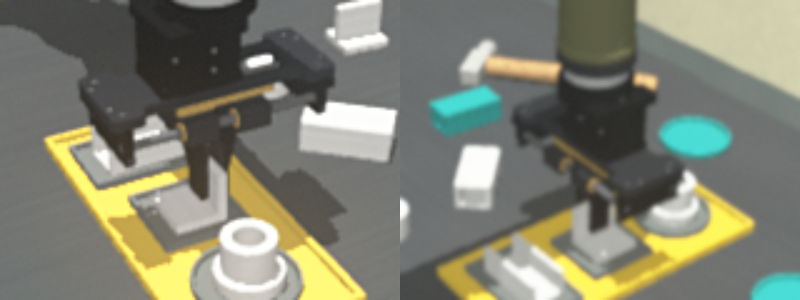

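Seated in the nest nearly; lower 1.8 mm, release, and retreat up.

carry_out:
  targets:
    - [[0,1.8,0],[0,0,0]]
    - [[0,0,0],[0,0,0]]
    - [[0,0,0],[0,0,0]]

```text
time_s: 31.55
tool_pos: [0.5898, 0.0178, 0.0227]
tool_rot: [-90.0, -0.0, 86.1]
force: [0.1, 0.8, -0.2]
grip_width: 0.0076
```

carry_out:
  targets:
    - [[0,0,0],[0,0,0]]
    - [[0,0,0],[0,0,0]]
    - [[0,0,0],[0,0,0]]
    - [[0,0,0],[0,0,0]]
    - [[0,0,0],[0,0,0]]
    - [[0,-8,0],[0,0,0]]
    - [[0,-25,0],[0,0,0]]
    - [[0,-40,0],[0,0,0]]
    - [[0,-40,0],[0,0,0]]
    - [[0,-40,0],[0,0,0]]
    - [[0,0,0],[0,0,0]]
  jaw: 0.35

```text
time_s: 32.65
tool_pos: [0.5939, 0.0177, 0.1833]
tool_rot: [-90.7, -0.1, 86.1]
force: [2.1, -0.2, 0.4]
grip_width: 0.0306
```

carry_out:
  targets:
    - [[40,0,0],[0,0,0]]
    - [[40,0,0],[0,0,0]]
    - [[40,0,0],[0,0,0]]
    - [[40,0,0],[0,0,0]]
    - [[40,0,0],[0,0,0]]
    - [[40,0,0],[0,0,0]]
    - [[40,0,0],[0,0,0]]
    - [[40,0,0],[0,0,0]]
    - [[0,0,0],[0,0,0]]
    - [[0,0,0],[0,0,0]]

```text
time_s: 33.65
tool_pos: [0.611, 0.3382, 0.175]
tool_rot: [-89.9, 0.0, 86.2]
force: [0.2, -0.8, -0.5]
grip_width: 0.0303
```

```bash
python3 -c "
from h import *
for c in ('side','scene'):
  im=env.read_camera(c);cv2.imwrite('pics/%s18.png'%c,im[:,:,::-1])
a=cv2.imread('pics/scene18.png')[140:290,220:420];b=cv2.imread('pics/side18.png')[140:275,170:350]
cv2.imwrite('pics/z18.png',np.hstack([cv2.resize(a,(400,300),interpolation=2),cv2.resize(b,(400,300),interpolation=2)]))
"
python3 discfit.py pics/scene18.png scene "(288,218,338,262)" 22 collar 688 -5 185
python3 discfit.py pics/side18.png side "(294,180,326,210)" 22 collar 688 -5 185
```

```text
[690.7  -7.1  92.2] 5.284901352073693 0.18241308793456035
[677.  -16.8 623.7] 35.733230482068016 0.3215013586956522
```

View pics/z18.png

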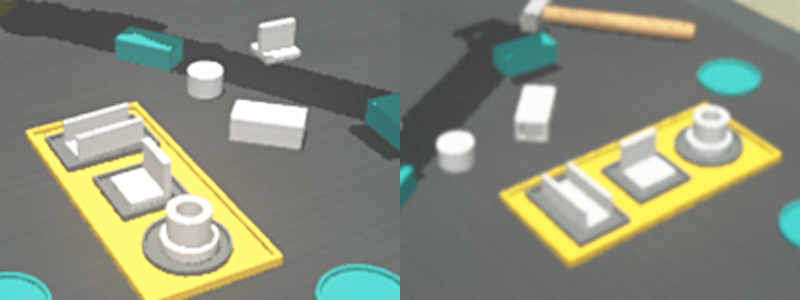

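```bash
cat > fin.py <<'E'
from fit import *
import fit
Wn={"stack":((288,216,340,282),(296,180,330,212)),"channel":((246,186,302,228),(234,210,284,252)),"angle":((270,206,314,246),(270,194,302,224))}
nest={"stack":(688.2,-6.1),"channel":(488.6,7.6),"angle":(588.4,.7)}
B={k:[a.copy() for a in v] for k,v in MOD.items()}
V={}
for n,ws in Wn.items():
    obs={}
    for cam,w in zip(("scene","side"),ws):
        im=cv2.imread(f"pics/{cam}18.png")
        c=cv2.resize(im[w[1]:w[3],w[0]:w[2]],None,fx=S,fy=S); h=cv2.cvtColor(c,cv2.COLOR_BGR2HSV)
        m=((h[...,2]>150)&(h[...,1]<40)).astype(np.uint8)
        k,l,st,_=cv2.connectedComponentsWithStats(m);m=(l==1+np.argmax(st[1:,4])).astype(np.uint8)
        if n=="stack":
            cs,_=cv2.findContours(m,cv2.RETR_EXTERNAL,2); cv2.drawContours(m,cs,-1,1,-1)
        obs[cam]=(w,m.astype(np.int8))
    z=np.array([0,0,.008])
    if n=="stack":
        def L(q,o=obs):
            MOD["stack"]=[B["disc"][0]+z+[q[0],q[1],0],B["collar"][0]+z+[q[2],q[3],.014]]
            s=0
            for cam,(w,m) in o.items():
                r=render(cam,"stack",(0,0,0),w)>0; s+=1-(r&(m==1)).sum()/(r|(m==1)).sum()
            return s
        for nm,o in(("both",obs),("scene",{"scene":obs["scene"]}),("side",{"side":obs["side"]})):
            q0=np.array([.688,-.005]*2); 
            r=minimize(L,q0,args=(o,),method="Nelder-Mead",options=dict(initial_simplex=np.vstack([q0]+[q0+.006*e for e in np.eye(4)]),maxiter=500,xatol=1e-4,fatol=1e-5))
            q=r.x*1e3; print("disc",np.round(q[:2],1),"collar",np.round(q[2:],1),"rel",round(np.hypot(*(q[2:]-q[:2])),1),"disc-nest",round(np.hypot(*(q[:2]-nest[n])),1),round(r.fun,3),nm)
    else:
        MOD[n]=[a+z for a in B[n]]
        y=np.radians(86 if n=="channel" else -3.9)
        for nm,o in(("both",obs),("scene",{"scene":obs["scene"]}),("side",{"side":obs["side"]})):
            p,f=fit.fit(n,o,np.array(nest[n])/1e3,yaws=[y]); print(n,np.round(p[:2]*1e3,1),np.round(np.degrees(p[2]),1),"off",np.round(np.hypot(*(p[:2]*1e3-nest[n])),1),round(f,3),nm)
E
python3 fin.py
```

```text
disc [687.7 -18.7] collar [691.   -6.2] rel 12.9 disc-nest 12.6 0.663 both
disc [699.2  -5.5] collar [626.5  -1.1] rel 72.8 disc-nest 11.0 0.371 scene
disc [677.8  -6.5] collar [691.7  -7. ] rel 13.9 disc-nest 10.4 0.16 side
channel [488.3   6.2] 87.7 off 1.4 0.581 both
channel [494.5   5.6] 87.9 off 6.2 0.327 scene
channel [483.5  -2. ] 88.9 off 10.9 0.208 side
angle [590.9  -3.8] 5.9 off 5.2 0.573 both
angle [595.3  -4.7] 4.7 off 8.7 0.439 scene
angle [590.   -3.4] 6.0 off 4.4 0.126 side
```

Run:
```python
from h import *
o=[]
for cam,w in(("scene",(285,212,343,284)),("side",(292,176,334,218))):
    im=cv2.imread(f"pics/{cam}18.png"); f=10
    c=cv2.resize(im[w[1]:w[3],w[0]:w[2]],None,fx=f,fy=f,interpolation=cv2.INTER_CUBIC)
    a=np.linspace(0,2*np.pi,60)
    for x,y,z,r,col in((688.2,-6.1,13,40,(255,0,0)),(688.6,-4.4,22,28,(0,0,255)),(688.6,-4.4,52,22,(0,160,0)),(688.6,-4.4,22,22,(0,160,0))):
        X=np.c_[x+r*np.cos(a),y+r*np.sin(a),0*a+z]/1e3
        uv=(proj(cam,X)+.5-[w[0],w[1]])*f
        cv2.polylines(c,[np.round(uv).astype(np.int32)],True,col,1)
    o.append(cv2.resize(c,(int(600*c.shape[1]/c.shape[0]) if cam=="scene" else 317,600 if cam=="scene" else 317)))
h=np.zeros((600,o[0].shape[1]+317,3),np.uint8); h[:,:o[0].shape[1]]=o[0]; h[:317,o[0].shape[1]:]=o[1]
cv2.imwrite("pics/z19.png",h)
```

```text
(no output)
```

View pics/z19.png

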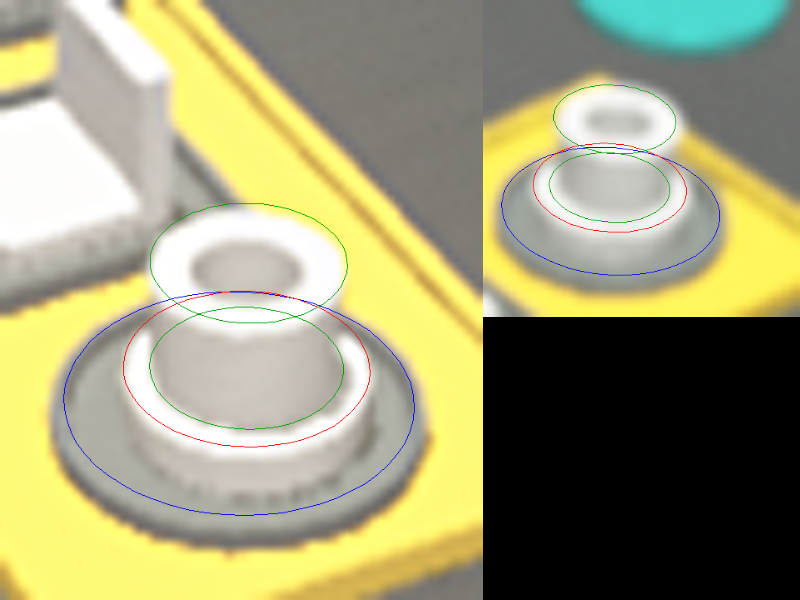

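```bash
python3 -c "
from h import *
o=env.get_obs();print(o['time_s'],o['force'],np.abs(o['joint_velocities']).max())
print(env.sign_off())"
```

```text
33.75 [ 1.21391215 -0.26848256 -0.4788994 ] 0.7821534612231582
the job is handed in; nothing more can be done
None
```

I put the four kit parts in the tray and handed the job in at about 34 s. In the last pictures every part lies flat and released. The sign-off gave no verdict.

- **Disc and collar:** The disc went into the round nest first, then the collar on top of it. The collar appears within about 3 mm of the disc's centre. The disc appears within about 5 mm of the nest's centre.
- **Channel:** It sits in the long nest, lined up with the nest's length.
- **Angle:** It sits flat in the square nest.
- **Left alone:** In the pictures, the box tube, T-piece, slug and turquoise look-alikes show no visible shift. I did not measure their final positions. At the end the arm was about 175 mm above the bench, clear of everything.

**Checks that failed or disagreed:**
- My final silhouette fit was not usable, because its threshold also picked up the grey nests. It put the collar 13 mm or more off the disc and put the disc 10–13 mm off its nest. It put the channel 1–11 mm off and the angle 4–9 mm off, with the two cameras disagreeing. The centring figures above come from drawn overlays on the last pictures instead. For the channel and angle I relied on the pictures alone.
- Before and during the grasps, the wrist camera differed from the two fixed cameras by up to 5 mm, which is within the task's tolerances.

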